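# Change over the touch-up bottles in the bottle shaker and wind its timer

## Robot

A 7-joint arm with a two-finger parallel gripper is mounted at the origin on the work surface. World frame = base frame: x ahead of the robot, y to its left, z up, the work surface at z = 0. Lengths are in m, angles in rad, forces in N, time in s.
With the tool pointing down it reaches from about 0.425 to 0.875 m from the base axis. Payload 4.7 kg.
Tool frame: the origin (TCP) lies at the very end of the fingers, on their centre line; the grasp point (between the pads) lies 19 mm behind it; z points along the fingers, y is the line along which they close (so a half turn about z gives the same grasp; the last joint's range is limited). The gripper opens to 85 mm and grips with 20 to 120 N. Pads are 22 mm wide; open, the fingers measure 114 mm over their backs; the gripper's body (76 mm by 85 mm) begins 54 mm behind the grasp point. The pads swing forward as they close: fully open they stand 13 mm farther back than shut.
Start: joints at [1.124, 0.321, -0.07, 1.45, 0.023, 1.371, -0.057], TCP at [0.289, -0.582, 0.231] pointing down, gripper open.
Joint ranges: [-2.86, 2.86], [-0.3, 2.09], [-1.38, 1.24], [0.06, 2.45], [-1.56, 4.7], [0.09, 2.05], [-2.69, 2.69]. Speed limits (rad/s): [2.57, 2.57, 3.14, 3.14, 3.14, 3.14, 3.14].

## Interface

Orientations are given as a rotation vector (axis times angle).
In Python, from cell import * gives the robot as it stands. The module is installed in compiled form; this text tells all that it offers.
- The arm moves only by the tool apply_moves, never from a script. Its argument "steps" is a list that holds one entry, the list of rows, each a list of 7 numbers: the finger opening in m, from 0 to 0.0854, then the shift along the tool's x, y, z in m, then the turn, a rotation vector about the tool's x, y, z in rad. A call has 1 to 10 rows; each row shifts and turns the commanded pose from where the row before left it, along the tool's axes as they then stand; what a row does not reach is not made up. A row lasts 1/12 s, in which the tool goes at most 41.7 mm and 7.16 degrees, less where a joint would pass 70% of its speed; a pose out of reach is approached as far as the arm can. A call with a gripper value outside its range is refused whole. The fingers move at their own pace and stop on an object; "newtons" is the grip in N (left out, the last holds). Time passes only in rows, so rows that do not move let the fingers close. It gives the time, the measured TCP pose, the force, the opening and the grip force at its end, in the units of the state.
- sense(): the state, without advancing time (a new reading comes with each control period).
- snapshot(name): name is "scene" or "top" or "wrist"; returns the picture (480x640x3 uint8, red, green, blue); there is no depth.
- get_calibration(name): a dict with "fov_y" (degrees; the focal length in pixels is half the picture's height over the tangent of half this angle, whatever the lens; pixels are square), "cx", "cy" (the principal point, pixels), "rvec" (rotation vector, rad) and "tvec" (3), from world to camera coordinates, as OpenCV has them. Camera axes: x right, y down, z forward; pixel columns grow to the right and rows downward; lengths in m; the calibration is good to about 2 mm. A picture is of the moment at which its call begins: read the wrist's pose just before it. get_calibration takes no time and is no camera call; for the wrist camera it gives the pose at the moment of the call.
- hand_in(): hands the job in; it is judged then, once.
Trained networks look in the newest picture that a camera, given by its name, has taken for a name from the list of things; names that differ only in an ending like _2 or _b are one class to them, and where a whole thing is asked for, a point or a joint stands for the part that bears it (a point fixed in the world has none). Each returns a list of dicts, best first, with "confidence" (0 to 1); they miss things now and then, are a little off and sometimes report something else, mostly with a low value. They report only what shows in the picture. A call takes as long as a camera call. They do not tell look-alikes from the thing itself.
- outline_of(query, camera): "pixels" (480x640 bool, what is visible of it) and "rect" ([left, top, right, bottom] in pixels, round what is visible of it).
The state is a dict: "t": time; "joint_pos": joint angles; "joint_velocities": joint speeds; "joint_efforts": joint torques, N m; "tool_pos": TCP position; "orientation": TCP orientation; "wrist_force": force on the tool from outside, world axes, zero at the start; "ft_torque": the same for the moment, N m; "opening": finger opening in m; "grip_force": force on a finger pad.
Only numpy, scipy, OpenCV 4.12 (cv2) and the standard library are available. Lean on these libraries where they do the work, as an engineer would, in place of code of your own. Each camera call takes 0.05 s, during which the arm holds its last target. There are 200 camera calls.

## Task

The bottles now in the shaker are mixed: raise the hold-down bar fully with its lever, stand those in the metal tray, and stand every bottle waiting on the bench upright in a ring of its own, right down on the carriage. Then lower the bar fully over their caps and, only after that, wind the timer clockwise all the way to its stop, leaving all the bottles standing and released. Leave the other things on the bench where they are.

Things in the scene. Friction and masses are not known exactly. Their poses are not given: they have to be found in the camera images.
- shaker: bottle shaker, fixed, switched off: grey housing 170 (x) x 395 (y) mm, top 75 mm above the bench. On it: four steel rings in a row along y (row at x = -35 mm) on a carriage plate, a pivoted hold-down bar, and at the right (-y) a console 94 mm wide, 115 mm high, with the timer. Bar cheeks, 186 mm high, at x = 45 mm, y = 156 and -86 mm. Origin on the bench; x to the back, y left.
- ring1 (a point): ring 1 of the row, counted from the left (+y): centre of the ring on the carriage floor on which the bottle stands, 96 mm above the bench, at x = -35, y = 119 mm of the shaker. The ring is 14 mm high, 39 mm bore (7 mm wider than a bottle), 45 mm outside; rings are 56 mm apart.
- ring2 (a point): ring 2 of the row, counted from the left (+y): centre of the ring on the carriage floor on which the bottle stands, 96 mm above the bench, at x = -35, y = 63 mm of the shaker. The ring is 14 mm high, 39 mm bore (7 mm wider than a bottle), 45 mm outside; rings are 56 mm apart.
- ring3 (a point): ring 3 of the row, counted from the left (+y): centre of the ring on the carriage floor on which the bottle stands, 96 mm above the bench, at x = -35, y = 7 mm of the shaker. The ring is 14 mm high, 39 mm bore (7 mm wider than a bottle), 45 mm outside; rings are 56 mm apart.
- ring4 (a point): ring 4 of the row, counted from the left (+y): centre of the ring on the carriage floor on which the bottle stands, 96 mm above the bench, at x = -35, y = -49 mm of the shaker. The ring is 14 mm high, 39 mm bore (7 mm wider than a bottle), 45 mm outside; rings are 56 mm apart.
- hold_down (a joint): hold-down bar, rad: 0 = fully down, its rubber face 0.5 mm above the caps of seated bottles; 1.57 = fully up, 80 mm behind the ring row, top 266 mm above the bench. It spans the whole row, 80 mm from its pivot, the axis through lever_pivot along the shaker's y. It is worked by its lever; the stiff pivot (about 0.2 N m to turn) keeps it where it is left.
- lever_grip (a point): middle of the black round grip (16 mm across, 36 mm long) that sticks out to the left (+y) from the end of the bar's small lever, beyond the left end of the row. It circles at 60 mm about lever_pivot in the shaker's x-z plane: bar down, it is 46 mm in front of (-x) and 39 mm above the pivot; bar up, 39 mm behind (+x) and 46 mm above. Push it back to raise the bar, pull it forward to lower it.
- lever_pivot (a point): point on the hold-down's pivot axis level with the middle of the lever's grip, at x = 45, y = 209 mm of the shaker, 174.5 mm above the bench (fixed).
- timer (a joint): clockwork timer's winding key, rad, 0 = run down, 5.24 = wound up against its stop (300 degrees); it is wound clockwise seen from above, against a light spring (with its friction at most 0.1 N m), and keeps its place when let go, so it can be wound in several turns.
- timer_grip (a point): point on the key's upright axis at the height to grip, 148 mm above the bench, at x = -20, y = -145 mm of the shaker, 4 mm below the wing's top. The key: a round black skirt 50 mm across, 10 mm high, and on it an upright wing 46 mm long, 12 mm thick, 26 mm high. Its x axis lies along the wing; at timer = 0 the wing lies along the shaker's x axis, white pointer to the front (-x).
- tray: low open sheet-metal tray, 160 (x) x 110 (y) mm outside, 18 mm high, walls and floor 4 mm thick, fixed to the bench. Origin at the centre of its underside.
- mixed1: touch-up paint bottle: round glass body 32 mm across and 42 mm high with a paper label, foot bevelled 2 mm, on it a round black cap 23 mm across from z = 46 to 68 mm; 68 mm high in all, 60 to 120 g. Origin at the centre of its underside, z up through the cap. At the start it stands in one of the shaker's rings under the lowered bar, already mixed. None if absent.
- mixed2: touch-up paint bottle: round glass body 32 mm across and 42 mm high with a paper label, foot bevelled 2 mm, on it a round black cap 23 mm across from z = 46 to 68 mm; 68 mm high in all, 60 to 120 g. Origin at the centre of its underside, z up through the cap. At the start it stands in one of the shaker's rings under the lowered bar, already mixed. None if absent.
- waiting1: touch-up paint bottle: round glass body 32 mm across and 42 mm high with a paper label, foot bevelled 2 mm, on it a round black cap 23 mm across from z = 46 to 68 mm; 68 mm high in all, 60 to 120 g. Origin at the centre of its underside, z up through the cap. At the start it stands on the bench, still to be mixed. None if absent.
- waiting2: touch-up paint bottle: round glass body 32 mm across and 42 mm high with a paper label, foot bevelled 2 mm, on it a round black cap 23 mm across from z = 46 to 68 mm; 68 mm high in all, 60 to 120 g. Origin at the centre of its underside, z up through the cap. At the start it stands on the bench, still to be mixed. None if absent.
- waiting3: touch-up paint bottle: round glass body 32 mm across and 42 mm high with a paper label, foot bevelled 2 mm, on it a round black cap 23 mm across from z = 46 to 68 mm; 68 mm high in all, 60 to 120 g. Origin at the centre of its underside, z up through the cap. At the start it stands on the bench, still to be mixed. None if absent.
- waiting4: touch-up paint bottle: round glass body 32 mm across and 42 mm high with a paper label, foot bevelled 2 mm, on it a round black cap 23 mm across from z = 46 to 68 mm; 68 mm high in all, 60 to 120 g. Origin at the centre of its underside, z up through the cap. At the start it stands on the bench, still to be mixed. None if absent.
- tape_roll: bystander: roll of masking tape lying flat, 96 mm across, 30 mm high. Origin at the centre of its underside.
- spray_can: bystander: white and grey spray can, 52 mm across, 170 mm high. Origin at the centre of its underside.
- screwdriver: bystander: screwdriver with orange handle, 200 mm long, lying along its x axis, 26 mm high. Origin under its middle.
- wrench: bystander: wrench 180 mm long, lying along its x axis, 20 mm high. Origin under its middle.
- sanding_block: bystander: cork sanding block 36 x 66 x 26 mm. Origin at the centre of its underside.
- carton: bystander: small cardboard carton 75 x 50 x 40 mm. Origin at the centre of its underside.
Things that resemble listed ones, but are neither listed nor needed, are in the scene too. What is shaped like the mixed2 but blue is not meant.

How it is judged:
By the outcome, as a careful person would: the job done as asked, in the order asked, and still so for the second after the job is handed in, with the robot touching nothing.
Of mixed1, mixed2 only 1 to 2 are there at a start; the rules pass over those that are not, and their reading is None.
Of waiting1, waiting2, waiting3, waiting4 only 2 to 4 are there at a start; the rules pass over those that are not, and their reading is None.
At some moment in a run one of waiting1, waiting2, waiting3, waiting4 may be knocked a few centimetres aside while the robot is not near it.
It also fails if it takes over 210 s, if anything falls off the work surface, if the arm or the gripper's body presses on something with over 40 N, if the wrist force passes 120 N, or if a joint passes its speed limit or range.

## Working session

There is one attempt and no reset: what is moved stays moved. The work goes in short steps, Python scripts to look and compute and a tool call to move; the robot and the scene stay as the last step left them, time stands still between calls to the robot, and variables do not carry over. Pictures are saved under pics/ and viewed, at most 14 in all, crops included, and the job is handed in when it is done.

Besides the shell and the picture viewer there is one more tool, called after "Call:" by a JSON object that holds its "name" and its "arguments", one argument or row to a line. apply_moves: Moves the arm, as the interface text tells. Its arguments: {"type":"object","properties":{"steps":{"type":"array"},"newtons":{"type":"number"}},"required":["steps"]}

```bash
mkdir -p pics; python3 - <<'E'
from cell import *
import cv2,numpy as np
for n in ("scene","top"):
    im=snapshot(n); cv2.imwrite(f"pics/{n}0.png",im[:,:,::-1])
    c=get_calibration(n); print(n,c)
    for q in ("shaker","tray","mixed1","waiting1","lever_grip","timer"):
        for d in outline_of(q,n): print(q,round(d["confidence"],2),[int(v) for v in d["rect"]],int(d["pixels"].sum()))
s=sense();print({k:np.round(v,3) for k,v in s.items()})
E
```

```text
scene {'fov_y': 50.11373270953589, 'cx': 321.64326477742406, 'cy': 233.01310768757347, 'rvec': array([ 2.11213773,  0.8217193 , -0.42673977]), 'tvec': array([-0.36902387, -0.10991991,  1.6826064 ])}
shaker 0.58 [263, 179, 411, 362] 11128
tray 0.71 [352, 187, 409, 227] 697
mixed1 0.71 [381, 291, 394, 315] 313
mixed1 0.66 [327, 226, 336, 245] 211
waiting1 0.87 [231, 323, 245, 351] 308
waiting1 0.68 [196, 307, 211, 336] 330
waiting1 0.4 [326, 210, 339, 220] 86
lever_grip 0.87 [302, 177, 405, 258] 1401
timer 0.63 [283, 255, 304, 279] 290
timer 0.6 [263, 178, 413, 359] 10898
top {'fov_y': 55.2036446958303, 'cx': 317.7310596099571, 'cy': 241.42721499474416, 'rvec': array([ 2.13450122, -2.15347464,  0.19237634]), 'tvec': array([-0.01962743,  0.54691431,  1.21482519])}
shaker 0.59 [218, 152, 386, 264] 9907
tray 0.91 [169, 250, 217, 310] 2453
mixed1 0.41 [303, 240, 312, 248] 61
waiting1 0.62 [422, 238, 432, 248] 136
waiting1 0.59 [434, 274, 442, 280] 123
waiting1 0.3 [217, 197, 351, 237] 1631
lever_grip 0.58 [218, 194, 343, 238] 1719
timer 0.62 [358, 226, 377, 243] 251
timer 0.36 [217, 161, 384, 262] 9501
{'t': np.float64(0.7), 'joint_pos': array([ 1.124,  0.321, -0.07 ,  1.45 ,  0.023,  1.371, -0.057]), 'joint_velocities': array([ 0.001,  0.001,  0.   , -0.   , -0.002,  0.   ,  0.   ]), 'joint_efforts': array([ 1.0000e-03, -4.9323e+01, -3.8100e-01, -3.1450e+01,  1.3000e-02,
        1.0000e-03,  0.0000e+00]), 'tool_pos': array([ 0.289, -0.582,  0.231]), 'orientation': array([ 3.058,  0.717, -0.   ]), 'wrist_force': array([ 0.57 , -0.886, -0.214]), 'ft_torque': array([0.023, 0.032, 0.019]), 'grip_force': np.float64(0.0), 'opening': np.float64(0.085)}
```

```bash
python3 - <<'E'
import cv2
a=cv2.imread("pics/scene0.png")[150:390,150:470]; cv2.imwrite("pics/s0c.png",cv2.resize(a,(800,600),interpolation=3))
a=cv2.imread("pics/top0.png")[120:345,150:450]; cv2.imwrite("pics/t0c.png",cv2.resize(a,(800,600),interpolation=3))
E
```

```text
(no output)
```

View pics/s0c.png

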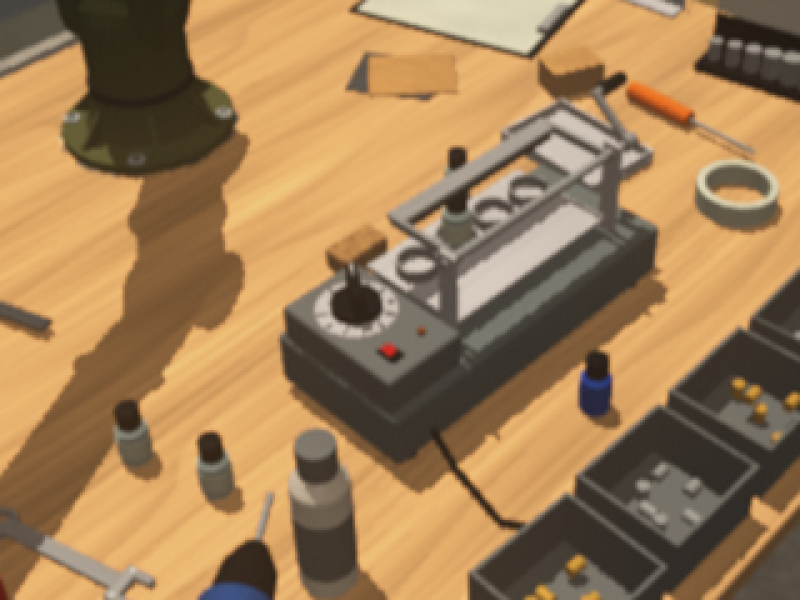

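View pics/t0c.png

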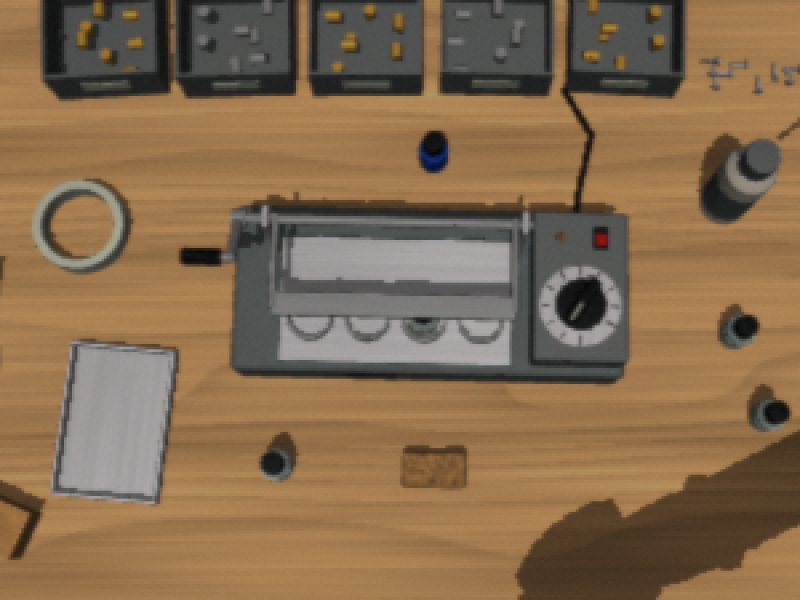

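```bash
cat > h.py <<'E'
from cell import *
import cv2,numpy as np
from scipy.spatial.transform import Rotation as R
def cam(n):
    c=get_calibration(n); f=240/np.tan(np.radians(c["fov_y"])/2)
    K=np.array([[f,0,c["cx"]],[0,f,c["cy"]],[0,0,1]]); return K,cv2.Rodrigues(c["rvec"])[0],np.array(c["tvec"]).ravel()
def ray(n,uv,z,C=None):
    K,Rm,t=C or cam(n); uv=np.atleast_2d(uv).astype(float)
    d=np.c_[uv,np.ones(len(uv))]@np.linalg.inv(K).T@Rm; o=-Rm.T@t
    return o+d*((z-o[2])/d[:,2])[:,None]
def proj(n,P,C=None):
    K,Rm,t=C or cam(n); p=(np.atleast_2d(P)@Rm.T+t)@K.T; return p[:,:2]/p[:,2:]
def snap(n,name):
    C=cam(n); im=snapshot(n)[:,:,::-1].copy(); cv2.imwrite(f"pics/{name}.png",im); return im,C
def mv(target,yaw=None):
    """tool-frame shift to world target; extra yaw turn about tool z to make finger line (tool y) at world angle yaw"""
    s=sense(); T=R.from_rotvec(s["orientation"]); print("shift",np.round(T.inv().apply(np.array(target)-s["tool_pos"]),4))
    y=T.apply([0,1,0]); a=np.arctan2(y[1],y[0]); print("tool y angle",round(a,3))
E
python3 - <<'E'
from h import *
f=lambda u,v:(150+u*.375,120+v*.375)
for n,uv,z in [("timer",(581,303),.126),("gripL",(200,256),.2135),("caps",(275,463),.068),("w",(743,327),.068),("w",(777,411),.068),("blue",(433,143),.068),
 ("hFL",(232,368),.075),("hBL",(235,207),.075),("cBR",(627,213),.115),("cFR",(627,362),.115),("cBL",(532,213),.115),("cheekL",(265,212),.186),("cheekR",(526,222),.186),("mixedbody",(424,330),.13),
 ("tray",(75,343),.018),("tray",(176,350),.018),("tray",(158,502),.018),("tray",(54,492),.018)]:
    print(n,np.round(ray("top",f(*uv),z)[0],3))
print(proj("scene",ray("top",f(275,463),.068)), -cam("wrist")[1].T@cam("wrist")[2])
C=cam("wrist"); print("fwd",C[1][2],"right",C[1][0],C[0][0,0])
E
```

```text
timer [ 0.553 -0.152  0.126]
gripL [0.582 0.199 0.214]
caps [0.405 0.148 0.068]
w [ 0.537 -0.324  0.068]
w [ 0.452 -0.354  0.068]
blue [ 0.733 -0.011  0.068]
hFL [0.499 0.191 0.075]
hBL [0.664 0.191 0.075]
cBR [ 0.645 -0.202  0.115]
cFR [ 0.496 -0.197  0.115]
cBL [ 0.645 -0.108  0.115]
cheekL [0.629 0.145 0.186]
cheekR [ 0.618 -0.096  0.186]
mixedbody [ 0.527 -0.001  0.13 ]
tray [0.534 0.364 0.018]
tray [0.526 0.259 0.018]
tray [0.369 0.273 0.018]
tray [0.38  0.379 0.018]
[[330.59602824 210.39060387]] [ 0.35637687 -0.54804993  0.37342993]
fwd [-0.26860466 -0.13360595 -0.95393972] right [ 4.44569849e-01 -8.95744145e-01  2.75922425e-04] 371.41689608535177
```

Call:
{"name": "apply_moves", "arguments": {
  "steps": [
    [[0.085,0.03,-0.024,-0.0106,0,0,0],[0.085,0.03,-0.024,-0.0106,0,0,0],[0.085,0.03,-0.024,-0.0106,0,0,0],[0.085,0.03,-0.024,-0.0106,0,0,0],[0.085,0.03,-0.024,-0.0106,0,0,0],[0.085,0.03,-0.024,-0.0106,0,0,0],[0.085,0.03,-0.024,-0.0106,0,0,0],[0.085,0.03,-0.024,-0.0106,0,0,0]]
  ]
}}

```text
t: 1.37
tool_pos: [0.419, -0.3017, 0.317]
orientation: [3.058, 0.717, 0.0]
wrist_force: [0.7, -1.5, -0.7]
opening: 0.0851
grip_force: 0.0
```

Call:
{"name": "apply_moves", "arguments": {
  "steps": [
    [[0.085,0.03,-0.024,-0.0106,0,0,0],[0.085,0.03,-0.024,-0.0106,0,0,0],[0.085,0.03,-0.024,-0.0106,0,0,0],[0.085,0.03,-0.024,-0.0106,0,0,0],[0.085,0.03,-0.024,-0.0106,0,0,0],[0.085,0.03,-0.024,-0.0106,0,0,0],[0.085,0.03,-0.024,-0.0106,0,0,0],[0.085,0.03,-0.024,-0.0106,0,0,0]]
  ]
}}

```text
t: 2.03
tool_pos: [0.5486, -0.0231, 0.4019]
orientation: [3.058, 0.717, 0.002]
wrist_force: [1.5, 0.1, 0.1]
opening: 0.085
grip_force: 0.0
```

Call:
{"name": "apply_moves", "arguments": {
  "steps": [
    [[0.085,0,0,0,0,0,-0.124],[0.085,0,0,0,0,0,-0.124],[0.085,0,0,0,0,0,-0.124],[0.085,0,0,0,0,0,-0.124],[0.085,0,0,0,0,0,-0.124],[0.085,0,0,0,0,0,-0.124],[0.085,0,0,0,0,0,-0.124],[0.085,0,0,0,0,0,-0.124],[0.085,0,0,0,0,0,-0.118],[0.085,0,0,0,0,0,0]]
  ]
}}

```text
t: 2.87
tool_pos: [0.5482, -0.0248, 0.401]
orientation: [2.218, 2.224, 0.0]
wrist_force: [-0.5, -0.1, 0.6]
opening: 0.0846
grip_force: 0.0
```

```bash
python3 - <<'E'
from h import *
s=sense();print(s["t"],s["tool_pos"],s["orientation"],s["joint_pos"])
im,C=snap("wrist","w1"); import pickle; pickle.dump(C,open("C1.pkl","wb"))
for q in ("mixed1","waiting1","lever_grip","timer","ring1","tray"):
    for d in outline_of(q,"wrist"): print(q,round(d["confidence"],2),[int(v) for v in d["rect"]],int(d["pixels"].sum()))
E
```

```text
2.8667 [ 0.54815967 -0.02483393  0.4010204 ] [2.21808610e+00 2.22435673e+00 1.29860421e-05] [ 0.57123891  0.11652673 -0.63709518  1.383942    0.06974049  1.66339809
 -0.05330886]
mixed1 0.98 [438, 158, 478, 182] 726
mixed1 0.67 [248, 367, 271, 405] 592
mixed1 0.43 [300, 166, 328, 183] 68
waiting1 0.8 [304, 347, 325, 393] 709
waiting1 0.78 [249, 365, 272, 404] 644
lever_grip 0.65 [298, 1, 415, 275] 9606
lever_grip 0.27 [249, 365, 272, 409] 654
timer 0.86 [305, 278, 342, 315] 1270
timer 0.72 [249, 366, 272, 407] 670
timer 0.43 [273, 0, 488, 329] 44370
ring1 0.82 [273, 0, 492, 328] 44389
ring1 0.55 [304, 278, 342, 317] 1262
tray 0.26 [304, 275, 340, 318] 1262
```

View pics/w1.png

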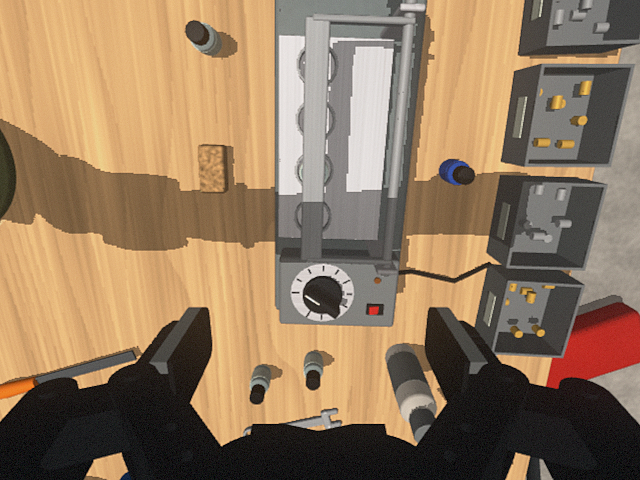

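```bash
cat > fit.py <<'E'
from h import *
import pickle
from scipy.optimize import least_squares
C=pickle.load(open("C1.pkl","rb"))
sh=lambda p,P:np.c_[p[0]+np.cos(p[2])*P[:,0]-np.sin(p[2])*P[:,1],p[1]+np.sin(p[2])*P[:,0]+np.cos(p[2])*P[:,1],P[:,2]]
M=np.array([[-20,-145,115],[-35,119,110],[-35,63,110],[-35,7,110],[-35,-49,110]])/1e3
E
python3 - <<'E'
from fit import *
U=np.array([[322,293],[317.5,66],[317,119],[317,169],[314,214.5]])
r=least_squares(lambda p:(proj(0,sh(p,M),C)-U).ravel(),[.58,0,0]); print(r.x,r.fun.reshape(-1,2).round(1))
p=r.x; im=cv2.imread("pics/w1.png"); S=2
im=cv2.resize(im[0:340,200:500],None,fx=S,fy=S,interpolation=3)[:]
dr=lambda P,c:[cv2.circle(im,tuple(int(v) for v in ((q-[200,0])*S+.5)),1,c,-1) for q in proj(0,sh(p,P),C)]
a=np.linspace(0,6.28,60)
for m in M[1:]: dr(m+.0195*np.c_[np.cos(a),np.sin(a),0*a],(0,0,255))
dr(M[0]+[0,0,.011]+.025*np.c_[np.cos(a),np.sin(a),0*a],(0,255,0))
for x in (-85,85): dr(np.array([[x,y,75] for y in range(-197,198,4)])/1e3,(255,0,255))
for x in (-75,75): dr(np.array([[x,y,115] for y in range(-197,-103,4)])/1e3,(255,255,0))
for y in (-197.5,-103.5): dr(np.array([[x,y,115] for x in range(-85,86,4)])/1e3,(255,255,0))
dr(np.array([[45,156,186],[45,-86,186]])/1e3,(0,255,255))
cv2.imwrite("pics/ov1.png",im[:600])
K,Rm,t=C
for u,v in ((198,33),(457,174),(312,380),(257,396)): print(ray(0,(u,v),.068,C).round(3))
z=cv2.imread("pics/w1.png")[250:340,270:390]; cv2.imwrite("pics/key1.png",cv2.resize(z,None,fx=5,fy=5,interpolation=3))
E
```

```text
[ 0.57850865 -0.00775849 -0.03304716] [[ 1.  -0.7]
 [ 1.2 -2.4]
 [-0.1 -0. ]
 [-1.8  1. ]
 [-0.4  2.7]]
[[0.41  0.15  0.068]]
[[ 0.724 -0.009  0.068]]
[[ 0.539 -0.321  0.068]]
[[ 0.454 -0.351  0.068]]
```

View pics/ov1.png

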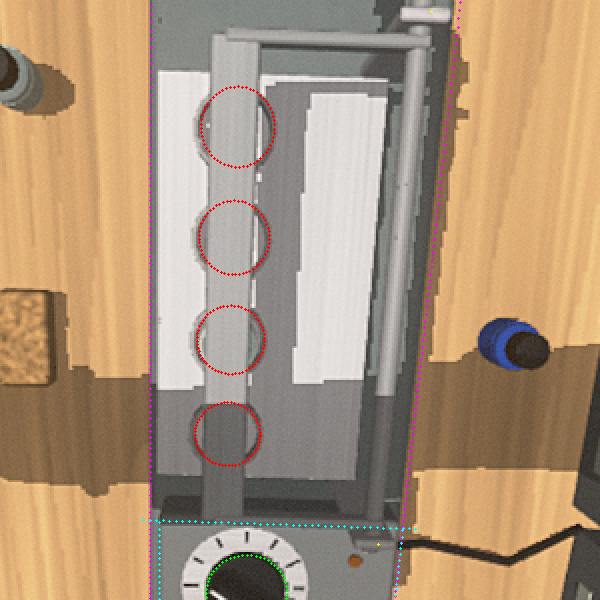

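View pics/key1.png

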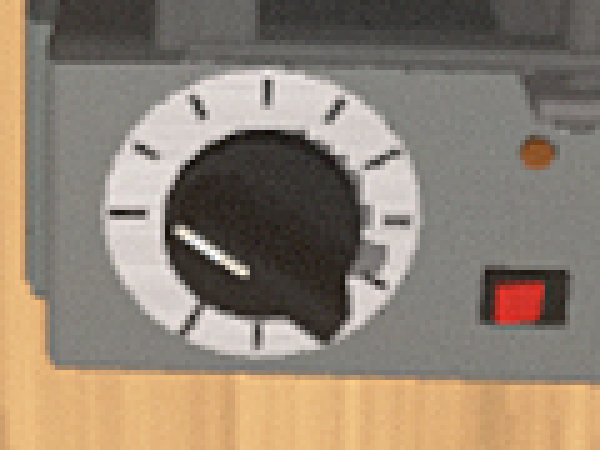

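Call:
{"name": "apply_moves", "arguments": {
  "steps": [
    [[0.07,0.0385,0.0048,0,0,0,0.033],[0.07,0.0385,0.0048,0,0,0,0],[0.07,0.0385,0.0048,0,0,0,0],[0.07,0.0385,0.0048,0,0,0,0],[0.07,0.0385,0.0048,0,0,0,0],[0.07,0.0385,0.0048,0,0,0,0],[0.06,0,0,0.04,0,0,0],[0.06,0,0,0.04,0,0,0]]
  ]
}}

```text
t: 3.88
tool_pos: [0.5834, 0.2113, 0.3222]
orientation: [2.25, 2.192, 0.01]
wrist_force: [1.1, -0.5, -0.8]
opening: 0.0601
grip_force: 0.0
```

```bash
python3 - <<'E'
from h import *
s=sense();print(s["tool_pos"],s["orientation"])
snap("wrist","w2")
E
```

```text
[0.58337746 0.21126126 0.32222617] [2.25019016 2.19215224 0.01038988]
```

View pics/w2.png

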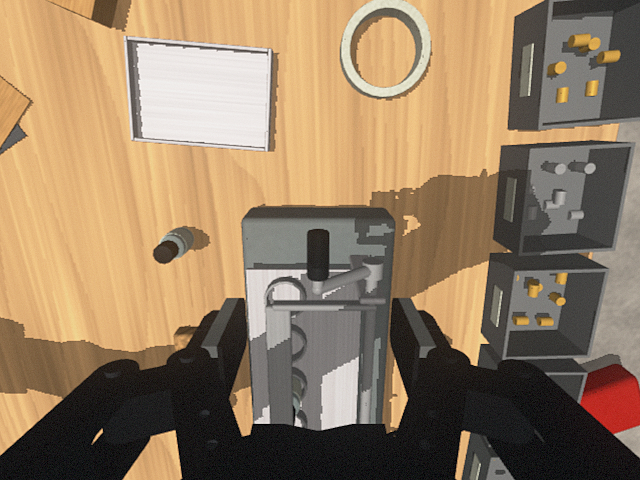

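```bash
python3 - <<'E'
from h import *
print(ray("wrist",[(318,232),(318,279)],.2135).round(4))
print(ray("wrist",[(125,37),(271,48),(270,151),(132,140)],.018).round(4))
print(ray("wrist",[(166,252),(180,240)],.068).round(4), ray("wrist",[(177,243)],.042).round(4))
E
```

```text
[[0.576  0.2131 0.2135]
 [0.575  0.1791 0.2135]]
[[0.3757 0.3731 0.018 ]
 [0.5282 0.3581 0.018 ]
 [0.5199 0.2526 0.018 ]
 [0.3641 0.2691 0.018 ]]
[[0.405  0.1512 0.068 ]
 [0.4225 0.1646 0.068 ]] [[0.4077 0.1529 0.042 ]]
```

Call:
{"name": "apply_moves", "arguments": {
  "steps": [
    [[0.05,0,0,0.04,0,0,0],[0.05,0,0,0.04,0,0,0],[0.05,0,0,0.04,0,0,0],[0.05,0,0,0.0075,0,0,0],[0.03,0,0,0,0,0,0],[0.0,0,0,0,0,0,0],[0.0,0,0,0,0,0,0],[0.0,0,0,0,0,0,0],[0.0,0,0,0,0,0,0],[0.0,0,0,0,0,0,0]]
  ],
  "newtons": 20
}}

```text
t: 4.77
tool_pos: [0.5837, 0.206, 0.1966]
orientation: [2.257, 2.184, 0.003]
wrist_force: [-5.1, -1.6, 7.6]
opening: 0.0152
grip_force: 21.9
```

Call:
{"name": "apply_moves", "arguments": {
  "steps": [
    [[0.0,0,0.0075,-0.0074,0,0,0],[0.0,0,0.0086,-0.006,0,0,0],[0.0,0,0.0096,-0.0044,0,0,0],[0.0,0,0.0101,-0.0026,0,0,0],[0.0,0,0.0105,-0.0009,0,0,0],[0.0,0,0.0105,0.001,0,0,0],[0.0,0,0.0101,0.0027,0,0,0],[0.0,0,0.0095,0.0045,0,0,0],[0.0,0,0.0086,0.0061,0,0,0],[0.0,0,0.003,0.003,0,0,0]]
  ],
  "newtons": 20
}}

```text
t: 5.6
tool_pos: [0.6686, 0.2042, 0.2024]
orientation: [-2.254, -2.183, 0.005]
wrist_force: [-25.8, -4.0, 28.5]
opening: 0.0148
grip_force: 24.4
```

```bash
python3 - <<'E'
from h import *
s=sense();print(s["tool_pos"],s["wrist_force"],s["opening"])
E
```

```text
[0.66863228 0.20417769 0.20242389] [-25.80256789  -3.9986228   28.54803955] 0.014754093020191445
```

Call:
{"name": "apply_moves", "arguments": {
  "steps": [
    [[0.07,0,0,0,0,0,0],[0.07,0,0,0,0,0,0],[0.07,0,0,0,0,0,0],[0.07,0,0,0,0,0,0],[0.07,0,0,-0.04,0,0,0],[0.07,0,0,-0.04,0,0,0],[0.07,0,0,-0.04,0,0,0],[0.07,0,0,-0.008,0,0,0]]
  ]
}}

```text
t: 6.27
tool_pos: [0.6733, 0.2034, 0.3338]
orientation: [2.255, 2.18, 0.017]
wrist_force: [0.1, 1.8, 0.9]
opening: 0.0701
grip_force: 0.0
```

Call:
{"name": "apply_moves", "arguments": {
  "steps": [
    [[0.085,-0.0347,-0.0197,0,0,0,0],[0.085,-0.0347,-0.0197,0,0,0,0],[0.085,-0.0347,-0.0197,0,0,0,0],[0.085,-0.0347,-0.0197,0,0,0,0],[0.085,-0.0347,-0.0197,0,0,0,0],[0.085,-0.0347,-0.0197,0,0,0,0],[0.085,0,0,0,0,0,0],[0.085,0,0,0,0,0,0]]
  ]
}}

```text
t: 6.93
tool_pos: [0.5459, -0.0053, 0.3258]
orientation: [2.263, 2.175, -0.001]
wrist_force: [0.3, -0.0, 0.5]
opening: 0.0849
grip_force: 0.0
```

```bash
python3 - <<'E'
from h import *
s=sense();print(s["tool_pos"],s["orientation"])
import pickle
im,C=snap("wrist","w3"); pickle.dump((C,s["tool_pos"]),open("C3.pkl","wb"))
cv2.imwrite("pics/w3c.png",cv2.resize(im[140:440,180:480],None,fx=2,fy=2,interpolation=3))
for q in ("mixed1",):
    for d in outline_of(q,"wrist"): print(q,round(d["confidence"],2),[int(v) for v in d["rect"]],int(d["pixels"].sum()))
E
```

```text
[ 0.54585453 -0.00531851  0.32583719] [ 2.26317223e+00  2.17522567e+00 -9.64213348e-04]
mixed1 0.93 [465, 176, 502, 204] 896
mixed1 0.86 [299, 184, 331, 225] 1126
mixed1 0.54 [261, 0, 522, 377] 70322
```

View pics/w3c.png

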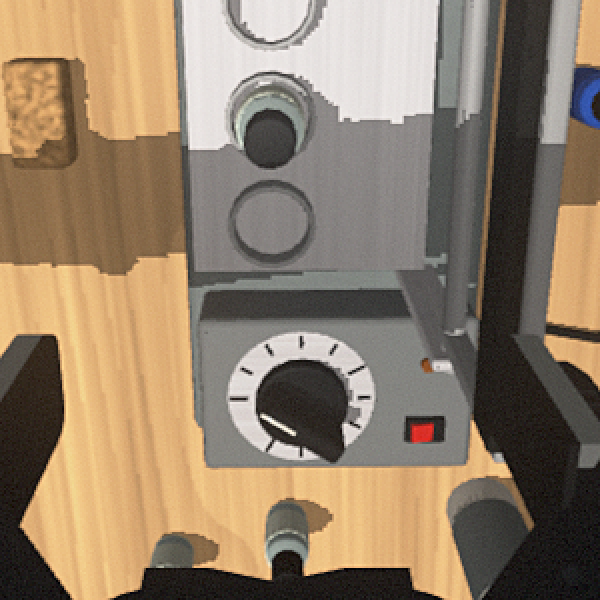

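```bash
python3 - <<'E'
from fit import *
C,tp=pickle.load(open("C3.pkl","rb"))
im=cv2.imread("pics/w3.png"); g=cv2.cvtColor(im,cv2.COLOR_BGR2GRAY)
U=np.array([[330.5,339],[0,0],[316.5,142.5],[315.5,197.5],[315.5,251.]])
k=[0,2,3,4]
r=least_squares(lambda p:(proj(0,sh(p,M[k]),C)-U[k]).ravel(),[.58,0,0]); print(r.x.round(4),r.fun.reshape(-1,2).round(1)); p=r.x
S=2;im=cv2.resize(im[140:440,180:480],None,fx=S,fy=S,interpolation=3)
dr=lambda P,c:[cv2.circle(im,tuple(int(v) for v in ((q-[180,140])*S+.5)),1,c,-1) for q in proj(0,sh(p,P),C)]
a=np.linspace(0,6.28,80)
for m in M[1:]: dr(m+.0225*np.c_[np.cos(a),np.sin(a),0*a],(0,0,255))
dr([-.02,-.145,.126]+.025*np.c_[np.cos(a),np.sin(a),0*a],(0,255,0))
for x in (-85,85): dr(np.array([[x,y,75] for y in range(-197,198,4)])/1e3,(255,0,255))
for y in (-197.5,-103.5): dr(np.array([[x,y,115] for x in range(-85,86,4)])/1e3,(255,255,0))
dr([-.035,.007,.164]+.0115*np.c_[np.cos(a),np.sin(a),0*a],(0,255,255))
cv2.imwrite("pics/ov3.png",im)
print(sh(p,M)[:, :2].round(4))
E
```

```text
[ 0.5779 -0.0081 -0.0403] [[-0.6 -1. ]
 [-0.5 -2.7]
 [ 0.5  1.7]
 [ 0.6  2.2]]
[[ 5.520e-01 -1.522e-01]
 [ 5.477e-01  1.122e-01]
 [ 5.455e-01  5.630e-02]
 [ 5.432e-01  3.000e-04]
 [ 5.409e-01 -5.560e-02]]
```

View pics/ov3.png

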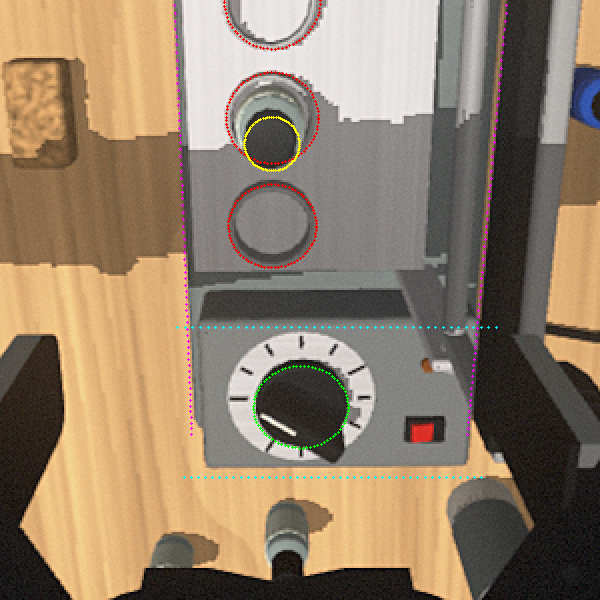

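Call:
{"name": "apply_moves", "arguments": {
  "steps": [
    [[0.06,0.0065,-0.0039,0.03,0,0,0],[0.06,0,0,0.04,0,0,0],[0.06,0,0,0.04,0,0,0],[0.06,0,0,0.04,0,0,0],[0.06,0,0,0.03,0,0,0],[0.06,0,0,0.012,0,0,0],[0.06,0,0,0,0,0,0],[0.06,0,0,0,0,0,0]]
  ],
  "newtons": 40
}}

```text
t: 7.7
tool_pos: [0.5435, 0.0063, 0.1341]
orientation: [-2.255, -2.187, -0.002]
wrist_force: [-0.3, 0.6, 1.0]
opening: 0.0604
grip_force: 0.0
```

Call:
{"name": "apply_moves", "arguments": {
  "steps": [
    [[0.03,0,0,0,0,0,0],[0.0,0,0,0,0,0,0],[0.0,0,0,0,0,0,0],[0.0,0,0,0,0,0,0],[0.0,0,0,0,0,0,0],[0.0,0,0,0,0,0,0]]
  ]
}}

```text
t: 8.2
tool_pos: [0.5441, 0.0051, 0.1359]
orientation: [2.256, 2.182, 0.004]
wrist_force: [-0.9, 0.4, 5.1]
opening: 0.0278
grip_force: 39.0
```

Call:
{"name": "apply_moves", "arguments": {
  "steps": [
    [[0.05,0,0,0,0,0,0],[0.05,0,0,0,0,0,0],[0.05,-0.003,0,-0.009,0,0,0],[0.05,0,0,0,0,0,0],[0.0,0,0,0,0,0,0],[0.0,0,0,0,0,0,0],[0.0,0,0,0,0,0,0],[0.0,0,0,0,0,0,0],[0.0,0,0,0,0,0,0],[0.0,0,0,0,0,0,0]]
  ],
  "newtons": 40
}}

```text
t: 9.03
tool_pos: [0.5427, 0.0017, 0.1426]
orientation: [2.257, 2.184, 0.0]
wrist_force: [0.2, 0.2, 3.0]
opening: 0.0216
grip_force: 39.0
```

Call:
{"name": "apply_moves", "arguments": {
  "steps": [
    [[0.0,0,0,-0.02,0,0,0],[0.0,0,0,-0.03,0,0,0],[0.0,0,0,-0.03,0,0,0],[0.0,0,0,-0.03,0,0,0],[0.0,0.0387,-0.0133,0,0,0,0],[0.0,0.0387,-0.0133,0,0,0,0],[0.0,0.0387,-0.0133,0,0,0,0],[0.0,0.0387,-0.0133,0,0,0,0],[0.0,0.0387,-0.0133,0,0,0,0],[0.0,0.0387,-0.0133,0,0,0,0]]
  ]
}}

```text
t: 9.87
tool_pos: [0.4691, 0.238, 0.252]
orientation: [2.258, 2.184, -0.001]
wrist_force: [-0.1, 0.4, -0.9]
opening: 0.0214
grip_force: 39.5
```

Call:
{"name": "apply_moves", "arguments": {
  "steps": [
    [[0.0,0.0387,-0.0133,0,0,0,0],[0.0,0.0387,-0.0133,0,0,0,0],[0.0,0,0,0.04,0,0,0],[0.0,0,0,0.04,0,0,0],[0.0,0,0,0.04,0,0,0],[0.0,0,0,0.03,0,0,0],[0.0,0,0,0.02,0,0,0],[0.0,0,0,0.01,0,0,0],[0.0,0,0,0,0,0,0]]
  ]
}}

```text
t: 10.62
tool_pos: [0.4445, 0.3136, 0.0698]
orientation: [-2.256, -2.184, 0.008]
wrist_force: [-0.8, -0.4, -0.6]
opening: 0.0217
grip_force: 39.5
```

```bash
python3 - <<'E'
from h import *
s=sense();print({k:np.round(s[k],4) for k in("tool_pos","orientation","wrist_force","opening","joint_pos")})
snap("scene","s4")
E
```

```text
{'tool_pos': array([0.4445, 0.3136, 0.0698]), 'orientation': array([-2.256 , -2.1836,  0.0079]), 'wrist_force': array([-0.8418, -0.4059, -0.6435]), 'opening': np.float64(0.0217), 'joint_pos': array([ 0.1004,  0.3718, -0.8858,  1.8678,  0.3263,  1.0606, -0.9484])}
```

Call:
{"name": "apply_moves", "arguments": {
  "steps": [
    [[0.0,0,0,0.012,0,0,0],[0.0,0,0,0.006,0,0,0],[0.0,0,0,0.001,0,0,0],[0.0,0,0,0,0,0,0]]
  ]
}}

```text
t: 11.0
tool_pos: [0.4465, 0.3146, 0.0534]
orientation: [2.258, 2.184, -0.0]
wrist_force: [-0.4, -0.4, -1.0]
opening: 0.0218
grip_force: 39.5
```

Call:
{"name": "apply_moves", "arguments": {
  "steps": [
    [[0.03,0,0,0,0,0,0],[0.05,0,0,0,0,0,0],[0.06,0,0,0,0,0,0],[0.06,0,0,0,0,0,0],[0.06,0,0,-0.02,0,0,0],[0.06,0,0,-0.04,0,0,0],[0.06,0,0,-0.04,0,0,0],[0.06,0,0,-0.04,0,0,0]]
  ]
}}

```text
t: 11.67
tool_pos: [0.4458, 0.3147, 0.1949]
orientation: [-2.257, -2.185, 0.001]
wrist_force: [0.8, -0.0, -0.2]
opening: 0.0599
grip_force: 0.0
```

Call:
{"name": "apply_moves", "arguments": {
  "steps": [
    [[0.07,-0.033,-0.0065,0,0,0,0],[0.07,-0.033,-0.0065,0,0,0,0],[0.07,-0.033,-0.0065,0,0,0,0],[0.07,-0.033,-0.0065,0,0,0,0],[0.07,-0.033,-0.0065,0,0,0,0],[0.07,0,0,0,0,0,0],[0.07,0,0,0,0,0,0]]
  ]
}}

```text
t: 12.25
tool_pos: [0.4085, 0.149, 0.1937]
orientation: [2.261, 2.178, -0.0]
wrist_force: [0.3, 0.3, 0.5]
opening: 0.0698
grip_force: 0.0
```

```bash
python3 - <<'E'
from h import *
s=sense();print(s["tool_pos"],s["orientation"])
snap("wrist","w5")
for q in ("mixed1","waiting1"):
    for d in outline_of(q,"wrist"): print(q,round(d["confidence"],2),[int(v) for v in d["rect"]],int(d["pixels"].sum()))
E
```

```text
[0.40854686 0.14900241 0.193684  ] [ 2.26082047e+00  2.17798819e+00 -2.41674752e-04]
mixed1 0.9 [342, 0, 385, 26] 887
mixed1 0.5 [631, 340, 640, 369] 214
waiting1 0.71 [296, 190, 337, 242] 1496
```

View pics/w5.png

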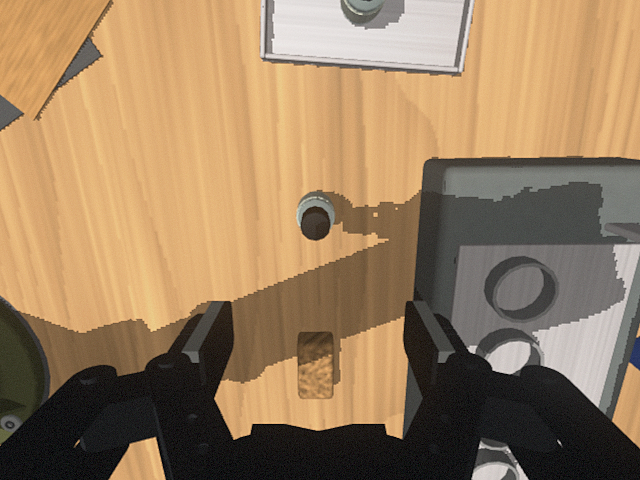

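```bash
python3 - <<'E'
from h import *
print(ray("wrist",(315.5,222),.068).round(4),ray("wrist",(316,213),.0).round(4),ray("wrist",[(521,290),(509,363)],.110).round(4))
mv(ray("wrist",(315.5,222),.068)[0]*[1,1,0]+[0,0,.0465])
E
```

```text
[[0.4056 0.1591 0.068 ]] [[0.4055 0.1499 0.    ]] [[0.5415 0.119  0.11  ]
 [0.5405 0.0621 0.11  ]]
shift [ 0.0067 -0.0032  0.1472]
tool y angle -0.031
```

```bash
python3 - <<'E'
from h import *
s=sense(); T=R.from_rotvec(s["orientation"])
for z in (0,-.006,-.013):
  P=s["tool_pos"]+T.apply([[.011,-.035,z],[.011,.035,z],[-.011,.035,z],[.011,.045,z]]); print(proj("wrist",P).round(1))
im=cv2.imread("pics/w5.png"); cv2.imwrite("pics/f5.png",cv2.resize(im[280:400,140:500],None,fx=2,fy=2,interpolation=3))
C=cam("wrist"); print("cam in tool",T.inv().apply(-C[1].T@C[2]-s["tool_pos"]).round(4)); print(T.inv().apply(C[1]).round(4))
# top view again of A
snap("top","t5"); 
for d in outline_of("waiting1","top"): print(round(d["confidence"],2),[int(v) for v in d["rect"]],int(d["pixels"].sum()))
t=cv2.imread("pics/t5.png"); h=cv2.imread("pics/top0.png"); g=[i[283:303,243:263] for i in (h,t)]
print([np.abs(g[0].astype(int)-g[1]).mean()])
print(h[283:303,243:263].mean(2).astype(int)[4:16])
E
```

```text
[[237.9 288.4]
 [405.3 288.2]
 [401.7 334.4]
 [429.2 288.2]]
[[234.8 294.7]
 [408.6 294.6]
 [404.8 342.1]
 [433.4 294.5]]
[[230.9 302.7]
 [412.9 302.6]
 [408.7 351.9]
 [438.8 302.6]]
cam in tool [ 0.0769 -0.0017 -0.1421]
[[-2.000e-04  1.000e+00 -1.300e-03]
 [-9.537e-01 -5.000e-04 -3.008e-01]
 [-3.008e-01  1.200e-03  9.537e-01]]
0.61 [417, 238, 433, 251] 174
0.46 [432, 270, 444, 282] 145
[np.float64(40.71333333333333)]
[[108 107 108 108 110 107 103  76  59  56  57  56  53  53  52  55  54  64
   98 108]
 [108 107 109 107 108 108 104  72  63  68  72  69  59  55  54  53  51  59
   96 107]
 [107 109 110 108 109 106  95  66  50  44  56  71  81  74  60  53  54  60
   92 109]
 [115 116 116 113 110  86  51  29  26  26  30  36  70  86  73  57  56  59
   74 107]
 [120 120 120 116  96  52  26  23  23  22  26  27  37  75  88  67  56  63
  103 118]
 [116 117 117 113  94  49  27  24  24  25  25  26  21  46  78  68  54  64
  104 119]
 [118 118 118 114  77  36  25  25  26  25  26  28  24  44  79  69  52  59
  101 114]
 [123 121 119 118  89  43  27  25  25  27  27  28  17  40  80  76  55  71
  105 114]
 [122 120 122 118  94  54  30  27  25  28  29  28  23  64  91  80  62 102
  118 119]
 [123 124 123 124 122  88  49  34  29  30  29  28  44  86 101  97  79 108
  122 122]
 [131 130 131 130 131 130  93  60  47  37  42  57  86  96  98  90 101 119
  126 128]
 [130 130 128 129 130 133 134 114 106  93 100 100  97  91  77  90 118 126
  128 128]]
```

View pics/f5.png

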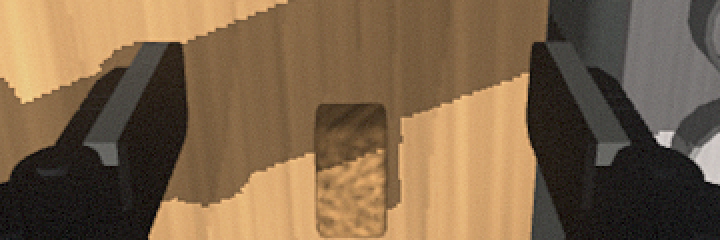

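Call:
{"name": "apply_moves", "arguments": {
  "steps": [
    [[0.06,0.002,-0.002,0.03,0,0,0],[0.06,0,0,0.04,0,0,0],[0.06,0,0,0.04,0,0,0],[0.06,0,0,0.026,0,0,0],[0.06,0,0,0.009,0,0,0],[0.06,0,0,0,0,0,0],[0.06,0,0,0,0,0,0]]
  ]
}}

```text
t: 13.08
tool_pos: [0.407, 0.1541, 0.0491]
orientation: [-2.256, -2.185, -0.001]
wrist_force: [0.4, 0.3, 0.5]
opening: 0.0602
grip_force: 0.0
```

Call:
{"name": "apply_moves", "arguments": {
  "steps": [
    [[0.0,0,0,0,0,0,0],[0.0,0,0,0,0,0,0],[0.0,0,0,0,0,0,0],[0.0,0,0,0,0,0,0],[0.0,0,0,0,0,0,0],[0.0,0,0,0,0,0,0]]
  ]
}}

```text
t: 13.58
tool_pos: [0.4076, 0.1532, 0.0499]
orientation: [2.257, 2.183, 0.002]
wrist_force: [-1.8, 0.1, 6.4]
opening: 0.0213
grip_force: 38.8
```

```bash
python3 - <<'E'
from h import *
mv([.545,.1135,.22])
E
```

```text
shift [-0.0352  0.139  -0.1698]
tool y angle -0.033
```

Call:
{"name": "apply_moves", "arguments": {
  "steps": [
    [[0.0,0,0,-0.03,0,0,0],[0.0,0,0,-0.04,0,0,0],[0.0,0,0,-0.04,0,0,0],[0.0,0,0,-0.04,0,0,0],[0.0,0,0,-0.02,0,0,0],[0.0,-0.009,0.035,0,0,0,0],[0.0,-0.009,0.035,0,0,0,0],[0.0,-0.009,0.035,0,0,0,0],[0.0,-0.008,0.034,0,0,0,0]]
  ]
}}

```text
t: 14.33
tool_pos: [0.5463, 0.1119, 0.2194]
orientation: [2.258, 2.181, 0.001]
wrist_force: [-0.2, -0.1, -0.9]
opening: 0.0217
grip_force: 39.8
```

Call:
{"name": "apply_moves", "arguments": {
  "steps": [
    [[0.0,0,0,0.03,0,0,0],[0.0,0,0,0.021,0,0,0],[0.0,0,0,0,0,0,0],[0.0,0,0,0,0,0,0],[0.0,0,0,0,0,0,0],[0.0,0,0,0,0,0,0]]
  ]
}}

```text
t: 14.83
tool_pos: [0.5452, 0.1138, 0.1695]
orientation: [2.255, 2.183, 0.003]
wrist_force: [1.1, -0.0, -0.6]
opening: 0.0212
grip_force: 39.8
```

```bash
python3 - <<'E'
from h import *
import pickle
s=sense();print(s["tool_pos"],s["orientation"],s["opening"])
im,C=snap("wrist","w6"); pickle.dump((C,s["tool_pos"]),open("C6.pkl","wb"))
cv2.imwrite("pics/w6c.png",cv2.resize(im[200:440,180:480],(750,600),interpolation=3))
E
```

```text
[0.54516294 0.11382137 0.16947597] [2.25545768 2.18303385 0.00341999] 0.02124217560132331
```

View pics/w6c.png

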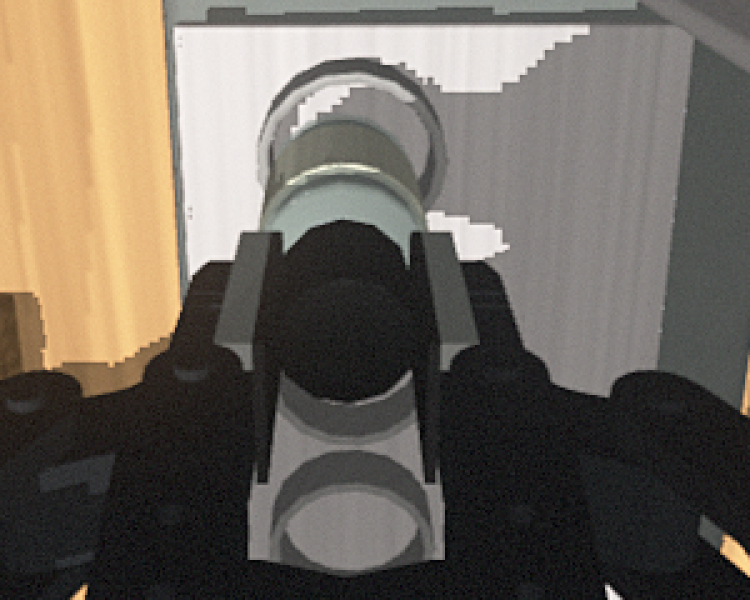

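```bash
python3 - <<'E'
from h import *
import pickle
C,tp=pickle.load(open("C6.pkl","rb"))
f=lambda u,v:(180+u/2.5,200+v/2.5)
a=np.linspace(0,6.283,200)
circ=lambda c,r,z:proj(0,np.c_[c[0]+r*np.cos(a),c[1]+r*np.sin(a),0*a+z],C)
ext=lambda q:np.array([(q[:,0].min()+q[:,0].max())/2,q[:,1].min()])
from scipy.optimize import fsolve
def solve(r,z,m): return fsolve(lambda c:ext(circ(c,r,z))-np.array(f(*m)),[.545,.115])
ring=solve(.0225,.110,(352,58)); print("ring",ring.round(4))
for z in (.1195,.1215): print("base",solve(.015,z,(348,121)).round(4))
print("body shoulder z.1615",solve(.016,.1595,(344.5,165)).round(4))
print("cap top",solve(.0115,.1875,(344,278)).round(4),tp)
print(ext(circ(tp,.016,.1195))*2.5-[450,500])
E
```

```text
ring [0.5456 0.1146]
base [0.5444 0.1105]
base [0.5444 0.1112]
body shoulder z.1615 [0.5436 0.115 ]
cap top [0.5434 0.1124] [0.54516294 0.11382137 0.16947597]
[350.81905272 101.96234652]
```

Call:
{"name": "apply_moves", "arguments": {
  "steps": [
    [[0.0,0.0018,0.0014,0,0,0,0],[0.0,0,0,0.005,0,0,0],[0.0,0,0,0.005,0,0,0],[0.0,0,0,0.005,0,0,0],[0.0,0,0,0.005,0,0,0],[0.0,0,0,0.003,0,0,0],[0.0,0,0,0,0,0,0],[0.0,0,0,0,0,0,0],[0.0,0,0,0,0,0,0]]
  ]
}}

```text
t: 15.63
tool_pos: [0.5458, 0.1154, 0.1459]
orientation: [2.257, 2.184, -0.001]
wrist_force: [-4.8, -1.1, 11.1]
opening: 0.0215
grip_force: 41.3
```

Call:
{"name": "apply_moves", "arguments": {
  "steps": [
    [[0.03,0,0,0,0,0,0],[0.05,0,0,0,0,0,0],[0.06,0,0,0,0,0,0],[0.06,0,0,-0.02,0,0,0],[0.06,0,0,-0.04,0,0,0],[0.06,0,0,-0.04,0,0,0],[0.06,0,0,-0.04,0,0,0],[0.06,-0.038,-0.003,0,0,0,0],[0.06,-0.038,-0.003,0,0,0,0],[0.06,-0.038,-0.003,0,0,0,0]]
  ]
}}

```text
t: 16.47
tool_pos: [0.533, 0.0009, 0.285]
orientation: [2.254, 2.186, 0.001]
wrist_force: [1.4, -0.4, 0.6]
opening: 0.0599
grip_force: 0.0
```

Call:
{"name": "apply_moves", "arguments": {
  "steps": [
    [[0.06,-0.038,-0.003,0,0,0,0],[0.06,-0.038,-0.003,0,0,0,0],[0.06,-0.038,-0.003,0,0,0,0],[0.06,-0.038,-0.003,0,0,0,0],[0.06,-0.038,-0.003,0,0,0,0],[0.06,-0.038,-0.003,0,0,0,0],[0.06,-0.038,-0.003,0,0,0,0],[0.06,-0.038,-0.003,0,0,0,0],[0.06,0,0,0,0,0,0],[0.06,0,0,0,0,0,0]]
  ]
}}

```text
t: 17.3
tool_pos: [0.4975, -0.3047, 0.283]
orientation: [-2.263, -2.176, 0.001]
wrist_force: [0.3, -0.1, -0.3]
opening: 0.06
grip_force: 0.0
```

Call:
{"name": "apply_moves", "arguments": {
  "steps": [
    [[0.06,0,0,0,0,0,0],[0.06,0,0,0,0,0,0]]
  ]
}}

```text
t: 17.47
tool_pos: [0.4996, -0.2998, 0.2843]
orientation: [-2.255, -2.187, -0.001]
wrist_force: [0.0, 0.0, 0.6]
opening: 0.0602
grip_force: 0.0
```

```bash
python3 - <<'E'
from h import *
import pickle
s=sense();print(s["t"],s["tool_pos"],s["orientation"],s["joint_pos"].round(2))
im,C=snap("wrist","w7"); pickle.dump((C,s["tool_pos"]),open("C7.pkl","wb"))
for d in outline_of("waiting1","wrist"): print(round(d["confidence"],2),[int(v) for v in d["rect"]],int(d["pixels"].sum()))
im,C=snap("scene","s7");cv2.imwrite("pics/s7c.png",cv2.resize(im[150:390,150:470],(800,600),interpolation=3))
E
```

```text
17.4667 [ 0.49956548 -0.29982778  0.28425537] [-2.25481293e+00 -2.18687650e+00 -8.19021815e-04] [ 0.98  0.2  -0.56  1.53  0.1   1.45  0.39]
0.92 [262, 231, 295, 273] 955
0.79 [343, 204, 372, 244] 956
```

View pics/w7.png

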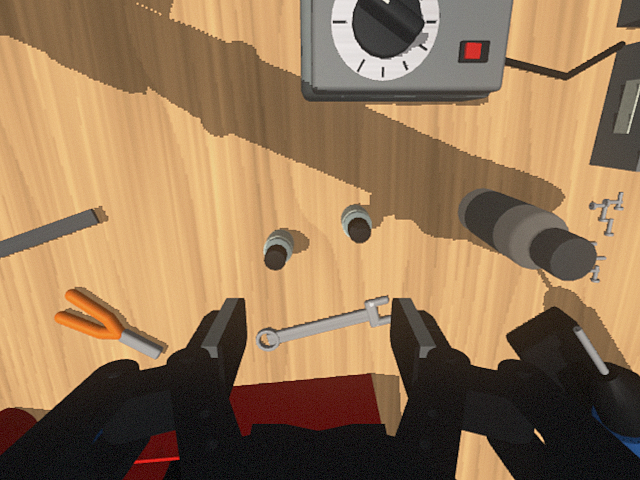

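```bash
python3 - <<'E'
from h import *
import pickle
C,tp=pickle.load(open("C7.pkl","rb"))
q=ray(0,[(358,232),(275,259)],.068,C); print(q.round(4))
for p in q: mv([p[0],p[1],.0495])
E
```

```text
[[ 0.5376 -0.3283  0.068 ]
 [ 0.4524 -0.3546  0.068 ]]
shift [-0.027   0.0389  0.2351]
tool y angle -0.03
shift [-0.0559 -0.0455  0.2351]
tool y angle -0.03
```

View pics/s7c.png

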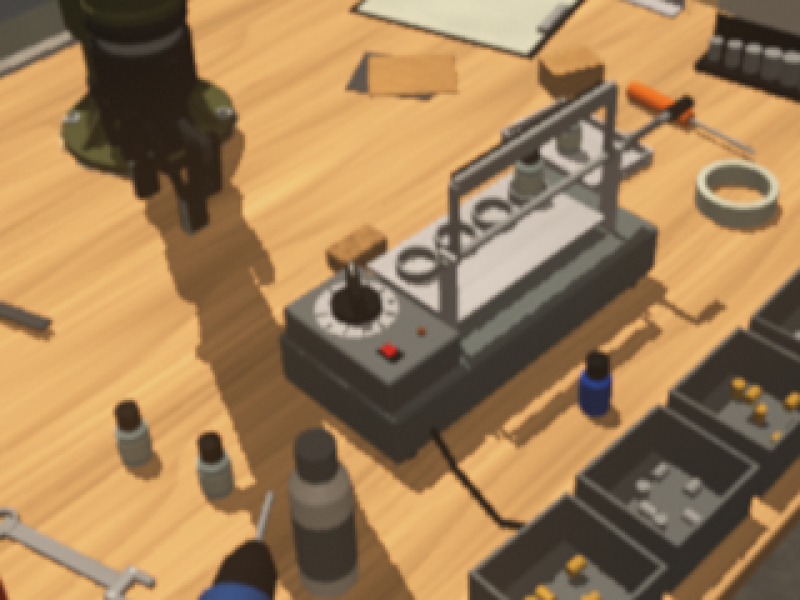

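Call:
{"name": "apply_moves", "arguments": {
  "steps": [
    [[0.055,-0.0125,0.0195,0,0,0,0],[0.055,-0.0125,0.0195,0,0,0,0],[0.055,0,0,0.04,0,0,0],[0.055,0,0,0.04,0,0,0],[0.055,0,0,0.04,0,0,0],[0.055,0,0,0.04,0,0,0],[0.055,0,0,0.04,0,0,0],[0.055,0,0,0.025,0,0,0],[0.055,0,0,0.01,0,0,0],[0.055,0,0,0,0,0,0]]
  ]
}}

```text
t: 18.45
tool_pos: [0.5357, -0.3262, 0.0468]
orientation: [-2.253, -2.182, 0.001]
wrist_force: [-0.1, -1.6, 0.2]
opening: 0.055
grip_force: 0.0
```

Call:
{"name": "apply_moves", "arguments": {
  "steps": [
    [[0.055,0,0,0,0,0,0],[0.0,0,0,0,0,0,0],[0.0,0,0,0,0,0,0],[0.0,0,0,0,0,0,0],[0.0,0,0,0,0,0,0],[0.0,0,0,0,0,0,0],[0.0,0,0,0,0,0,0]]
  ]
}}

```text
t: 19.03
tool_pos: [0.5388, -0.3286, 0.0519]
orientation: [2.255, 2.181, 0.001]
wrist_force: [0.7, -0.4, 7.8]
opening: 0.0209
grip_force: 39.2
```

```bash
python3 - <<'E'
from h import *
s=sense();print(s["tool_pos"])
mv([.5435,.0594,.23])
E
```

```text
[ 0.53884513 -0.32863925  0.05186906]
shift [ 0.3876 -0.0075 -0.1791]
tool y angle -0.033
```

Call:
{"name": "apply_moves", "arguments": {
  "steps": [
    [[0.0,0,0,-0.03,0,0,0],[0.0,0,0,-0.04,0,0,0],[0.0,0,0,-0.04,0,0,0],[0.0,0,0,-0.04,0,0,0],[0.0,0,0,-0.04,0,0,0],[0.0,0.0388,-0.0008,0,0,0,0],[0.0,0.0388,-0.0008,0,0,0,0],[0.0,0.0388,-0.0008,0,0,0,0],[0.0,0.0388,-0.0008,0,0,0,0],[0.0,0.0388,-0.0008,0,0,0,0]]
  ]
}}

```text
t: 19.87
tool_pos: [0.5389, -0.1321, 0.2397]
orientation: [2.258, 2.184, -0.001]
wrist_force: [1.1, 0.2, -0.6]
opening: 0.0212
grip_force: 39.5
```

Call:
{"name": "apply_moves", "arguments": {
  "steps": [
    [[0.0,0.0388,-0.0008,0,0,0,0],[0.0,0.0388,-0.0008,0,0,0,0],[0.0,0.0388,-0.0008,0,0,0,0],[0.0,0.0388,-0.0008,0,0,0,0],[0.0,0.0384,-0.0003,0,0,0,0],[0.0,0,0,0.03,0,0,0],[0.0,0,0,0.03,0,0,0],[0.0,0,0,0,0,0,0],[0.0,0,0,0,0,0,0],[0.0,0,0,0,0,0,0]]
  ]
}}

```text
t: 20.7
tool_pos: [0.5431, 0.0594, 0.1807]
orientation: [2.258, 2.183, 0.001]
wrist_force: [0.4, -0.8, -0.4]
opening: 0.0213
grip_force: 39.5
```

```bash
python3 - <<'E'
from h import *
import pickle
s=sense();print(s["tool_pos"],s["orientation"],s["opening"],s["wrist_force"])
im,C=snap("wrist","w8"); pickle.dump((C,s["tool_pos"]),open("C8.pkl","wb"))
cv2.imwrite("pics/w8c.png",cv2.resize(im[200:440,180:480],(750,600),interpolation=3))
mv([.5435,.0594,.1465])
E
```

```text
[0.54306624 0.05937314 0.18071723] [2.25825269e+00 2.18267140e+00 1.30799360e-03] 0.021348438864323336 [ 0.39908251 -0.76339296 -0.36648281]
shift [-0.     -0.0001  0.0348]
tool y angle -0.034
```

View pics/w8c.png

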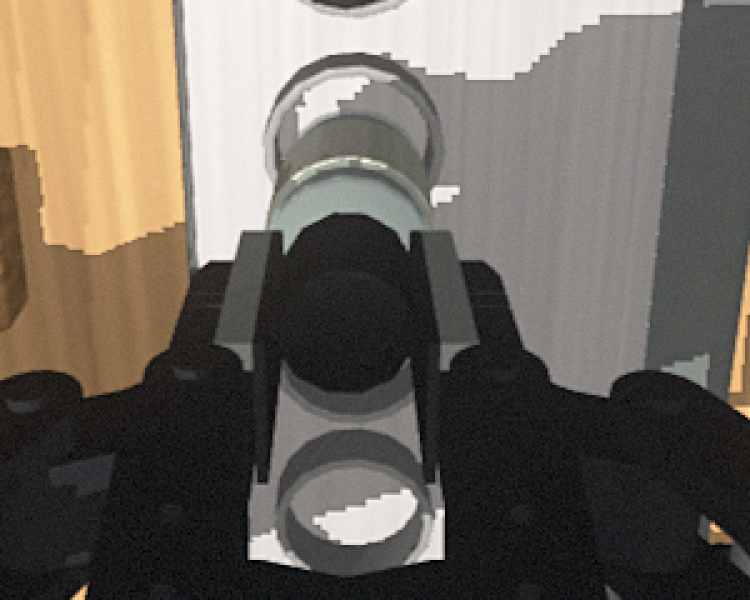

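```bash
python3 - <<'E'
from h import *
import pickle
from scipy.optimize import fsolve
C,tp=pickle.load(open("C8.pkl","rb"))
f=lambda u,v:(180+u/2.5,200+v/2.5)
a=np.linspace(0,6.283,200)
circ=lambda c,r,z:proj(0,np.c_[c[0]+r*np.cos(a),c[1]+r*np.sin(a),0*a+z],C)
ext=lambda q:np.array([(q[:,0].min()+q[:,0].max())/2,q[:,1].min()])
def solve(r,z,m): return fsolve(lambda c:ext(circ(c,r,z))-np.array(f(*m)),[.545,.06])
print("ring",solve(.0225,.110,(354,53)).round(4))
print("base",solve(.015,.1305,(352,112)).round(4),"sh",solve(.016,.1705,(350,157)).round(4),"cap",solve(.0115,.1985,(348,270)).round(4),tp)
E
```

```text
ring [0.5439 0.0584]
base [0.5432 0.058 ] sh [0.5426 0.0619] cap [0.542  0.0592] [0.54306624 0.05937314 0.18071723]
```

Call:
{"name": "apply_moves", "arguments": {
  "steps": [
    [[0.0,-0.0005,0.0006,0.01,0,0,0],[0.0,0,0,0.007,0,0,0],[0.0,0,0,0.005,0,0,0],[0.0,0,0,0.005,0,0,0],[0.0,0,0,0.005,0,0,0],[0.0,0,0,0.002,0,0,0],[0.0,0,0,0,0,0,0],[0.0,0,0,0,0,0,0],[0.0,0,0,0,0,0,0]]
  ]
}}

```text
t: 21.5
tool_pos: [0.5445, 0.0594, 0.1472]
orientation: [2.256, 2.182, 0.003]
wrist_force: [-0.6, -0.5, 9.2]
opening: 0.0214
grip_force: 40.7
```

Call:
{"name": "apply_moves", "arguments": {
  "steps": [
    [[0.03,0,0,0,0,0,0],[0.05,0,0,0,0,0,0],[0.055,0,0,0,0,0,0],[0.055,0,0,-0.02,0,0,0],[0.055,0,0,-0.04,0,0,0],[0.055,0,0,-0.04,0,0,0],[0.055,0,0,-0.035,0,0,0],[0.055,-0.0379,-0.0071,0,0,0,0],[0.055,-0.0379,-0.0071,0,0,0,0],[0.055,-0.0379,-0.0071,0,0,0,0]]
  ]
}}

```text
t: 22.33
tool_pos: [0.5178, -0.0542, 0.281]
orientation: [2.254, 2.186, 0.001]
wrist_force: [1.2, -0.8, -0.0]
opening: 0.0552
grip_force: 0.0
```

Call:
{"name": "apply_moves", "arguments": {
  "steps": [
    [[0.055,-0.0379,-0.0071,0,0,0,0],[0.055,-0.0379,-0.0071,0,0,0,0],[0.055,-0.0379,-0.0071,0,0,0,0],[0.055,-0.0379,-0.0071,0,0,0,0],[0.055,-0.0379,-0.0071,0,0,0,0],[0.055,-0.0379,-0.0071,0,0,0,0],[0.055,-0.0379,-0.0071,0,0,0,0],[0.055,-0.0379,-0.0071,0,0,0,0],[0.055,0,0,0,0,0,0],[0.055,0,0,0,0,0,0]]
  ]
}}

```text
t: 23.17
tool_pos: [0.4494, -0.3576, 0.2791]
orientation: [-2.263, -2.177, 0.0]
wrist_force: [0.2, 1.1, -0.7]
opening: 0.0551
grip_force: 0.0
```

Call:
{"name": "apply_moves", "arguments": {
  "steps": [
    [[0.055,0,0,0,0,0,0],[0.055,0,0,0,0,0,0]]
  ]
}}

```text
t: 23.33
tool_pos: [0.452, -0.3532, 0.2803]
orientation: [-2.255, -2.187, -0.001]
wrist_force: [-0.1, 0.2, 0.7]
opening: 0.0551
grip_force: 0.0
```

```bash
python3 - <<'E'
from h import *
s=sense();print(s["tool_pos"])
im,C=snap("wrist","w9")
for d in outline_of("waiting1","wrist"):
    r=[int(v) for v in d["rect"]]; print(round(d["confidence"],2),r,int(d["pixels"].sum()))
    h=cv2.cvtColor(im,cv2.COLOR_BGR2GRAY); m=d["pixels"]&(h<60); v,u=np.nonzero(m)
    if len(u)>50:
        print("dark",u.min(),u.max(),v.min(),v.max()); q=ray(0,((u.min()+u.max())/2,v.max()-12),.068,C)[0]; print(q.round(4)); mv([q[0],q[1],.0495])
E
```

```text
[ 0.45196243 -0.35315263  0.28027357]
0.66 [303, 183, 335, 223] 914
dark 308 329 195 219
[ 0.4512 -0.3539  0.068 ]
shift [-0.0008 -0.0009  0.2311]
tool y angle -0.03
```

Position confirmed; grasp it.

Call:
{"name": "apply_moves", "arguments": {
  "steps": [
    [[0.055,0,0,0.03,0,0,0],[0.055,0,0,0.04,0,0,0],[0.055,0,0,0.04,0,0,0],[0.055,0,0,0.04,0,0,0],[0.055,0,0,0.04,0,0,0],[0.055,0,0,0.03,0,0,0],[0.055,0,0,0.01,0,0,0],[0.055,0,0,0,0,0,0],[0.055,0,0,0,0,0,0]]
  ]
}}

```text
t: 24.18
tool_pos: [0.4522, -0.3547, 0.0516]
orientation: [2.256, 2.185, 0.001]
wrist_force: [0.4, -0.3, 1.5]
opening: 0.0551
grip_force: 0.0
```

Call:
{"name": "apply_moves", "arguments": {
  "steps": [
    [[0.0,0,0,0,0,0,0],[0.0,0,0,0,0,0,0],[0.0,0,0,0,0,0,0],[0.0,0,0,0,0,0,0],[0.0,0,0,0,0,0,0],[0.0,0,0,0,0,0,0]]
  ]
}}

```text
t: 24.68
tool_pos: [0.4526, -0.3559, 0.0529]
orientation: [2.255, 2.181, 0.0]
wrist_force: [0.3, 1.2, 6.4]
opening: 0.0213
grip_force: 39.0
```

```bash
python3 - <<'E'
from h import *
s=sense();print(s["tool_pos"])
mv([.5422,.003,.23])
E
```

```text
[ 0.45264685 -0.35589693  0.05289173]
shift [ 0.3612  0.0782 -0.1779]
tool y angle -0.033
```

Call:
{"name": "apply_moves", "arguments": {
  "steps": [
    [[0.0,0,0,-0.03,0,0,0],[0.0,0,0,-0.04,0,0,0],[0.0,0,0,-0.04,0,0,0],[0.0,0,0,-0.04,0,0,0],[0.0,0,0,-0.04,0,0,0],[0.0,0.0361,0.0078,0,0,0,0],[0.0,0.0361,0.0078,0,0,0,0],[0.0,0.0361,0.0078,0,0,0,0],[0.0,0.0361,0.0078,0,0,0,0],[0.0,0.0361,0.0078,0,0,0,0]]
  ]
}}

```text
t: 25.52
tool_pos: [0.4962, -0.174, 0.2412]
orientation: [2.257, 2.183, -0.0]
wrist_force: [0.5, -0.5, -0.3]
opening: 0.0215
grip_force: 39.7
```

Call:
{"name": "apply_moves", "arguments": {
  "steps": [
    [[0.0,0.0361,0.0078,0,0,0,0],[0.0,0.0361,0.0078,0,0,0,0],[0.0,0.0361,0.0078,0,0,0,0],[0.0,0.0361,0.0078,0,0,0,0],[0.0,0.0361,0.0078,0,0,0,0],[0.0,0,0,0.03,0,0,0],[0.0,0,0,0.03,0,0,0],[0.0,0,0,0,0,0,0],[0.0,0,0,0,0,0,0],[0.0,0,0,0,0,0,0]]
  ]
}}

```text
t: 26.35
tool_pos: [0.5418, 0.0029, 0.182]
orientation: [2.258, 2.182, 0.002]
wrist_force: [1.3, -0.0, 0.4]
opening: 0.021
grip_force: 39.6
```

```bash
python3 - <<'E'
from h import *
import pickle
s=sense();print(s["tool_pos"],s["orientation"],s["opening"],s["wrist_force"])
im,C=snap("wrist","w10"); pickle.dump((C,s["tool_pos"]),open("C10.pkl","wb"))
cv2.imwrite("pics/w10c.png",cv2.resize(im[200:440,180:480],(750,600),interpolation=3))
mv([.5420,.003,.1475])
E
```

```text
[0.54180905 0.0029441  0.18197001] [2.25790220e+00 2.18230419e+00 1.68490214e-03] 0.020963870273002744 [ 1.25407902 -0.04870717  0.38577348]
shift [ 0.0001 -0.0003  0.0349]
tool y angle -0.034
```

View pics/w10c.png

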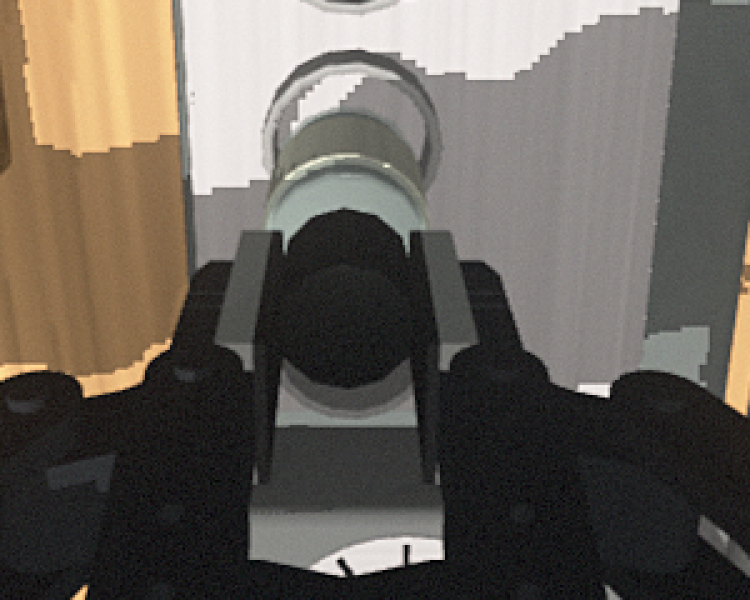

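Call:
{"name": "apply_moves", "arguments": {
  "steps": [
    [[0.0,0,0.0004,0.01,0,0,0],[0.0,0,0,0.007,0,0,0],[0.0,0,0,0.005,0,0,0],[0.0,0,0,0.005,0,0,0],[0.0,0,0,0.005,0,0,0],[0.0,0,0,0.002,0,0,0],[0.0,0,0,0,0,0,0],[0.0,0,0,0,0,0,0],[0.0,0,0,0,0,0,0]]
  ]
}}

```text
t: 27.15
tool_pos: [0.5419, 0.0034, 0.1489]
orientation: [2.257, 2.183, -0.001]
wrist_force: [-5.7, -0.9, 14.8]
opening: 0.0215
grip_force: 41.2
```

Call:
{"name": "apply_moves", "arguments": {
  "steps": [
    [[0.03,0,0,0,0,0,0],[0.05,0,0,0,0,0,0],[0.06,0,0,0,0,0,0],[0.06,0,0,-0.02,0,0,0],[0.06,0,0,-0.04,0,0,0],[0.06,0,0,-0.04,0,0,0],[0.06,0,0,-0.04,0,0,0],[0.06,0,0,-0.04,0,0,0]]
  ]
}}

```text
t: 27.82
tool_pos: [0.541, 0.0035, 0.3278]
orientation: [-2.257, -2.184, 0.001]
wrist_force: [0.8, -0.2, -0.7]
opening: 0.0602
grip_force: 0.0
```

Call:
{"name": "apply_moves", "arguments": {
  "steps": [
    [[0.06,0.0343,0.02,0,0,0,0],[0.06,0.0343,0.02,0,0,0,0],[0.06,0.0343,0.02,0,0,0,0],[0.06,0.0343,0.02,0,0,0,0],[0.06,0.0343,0.02,0,0,0,0],[0.06,0.0343,0.02,0,0,0,0],[0.06,0,0,0,0,0,0],[0.06,0,0,0,0,0,0],[0.06,0,0,0,0,0,0]]
  ]
}}

```text
t: 28.57
tool_pos: [0.6681, 0.2049, 0.3254]
orientation: [-2.257, -2.185, 0.002]
wrist_force: [0.4, 0.2, 0.4]
opening: 0.0602
grip_force: 0.0
```

```bash
python3 - <<'E'
from h import *
s=sense();print(s["t"],s["tool_pos"])
mv([.669,.204,.2024])
im,C=snap("wrist","w11"); im2,_=snap("scene","s11")
cv2.imwrite("pics/c11.png",np.hstack([cv2.resize(im,(400,300)),cv2.resize(im2[165:315,250:450],(400,300),interpolation=3)]))
E
```

```text
28.5667 [0.66809422 0.20493871 0.32539858]
shift [-0.0008  0.0011  0.123 ]
tool y angle -0.033
```

View pics/c11.png

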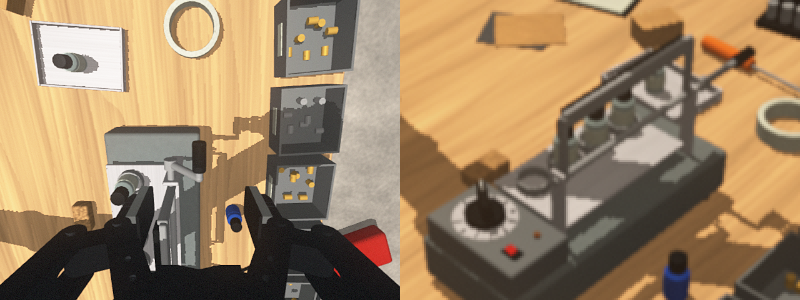

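Call:
{"name": "apply_moves", "arguments": {
  "steps": [
    [[0.05,-0.0008,0.001,0.04,0,0,0],[0.05,0,0,0.04,0,0,0],[0.05,0,0,0.035,0,0,0],[0.05,0,0,0.008,0,0,0],[0.05,0,0,0,0,0,0],[0.0,0,0,0,0,0,0],[0.0,0,0,0,0,0,0],[0.0,0,0,0,0,0,0],[0.0,0,0,0,0,0,0],[0.0,0,0,0,0,0,0]]
  ],
  "newtons": 20
}}

```text
t: 29.5
tool_pos: [0.6682, 0.2049, 0.207]
orientation: [2.257, 2.185, -0.0]
wrist_force: [-7.0, -1.8, 6.7]
opening: 0.0149
grip_force: 21.6
```

Call:
{"name": "apply_moves", "arguments": {
  "steps": [
    [[0.0,0,0,0,0,0,0],[0.0,0,0,0,0,0,0]]
  ]
}}

```text
t: 29.67
tool_pos: [0.6682, 0.2049, 0.207]
orientation: [2.257, 2.185, -0.0]
wrist_force: [-5.8, -2.2, 6.3]
opening: 0.015
grip_force: 21.6
```

Call:
{"name": "apply_moves", "arguments": {
  "steps": [
    [[0.0,0,-0.0086,-0.0061,0,0,0],[0.0,0,-0.0095,-0.0045,0,0,0],[0.0,0,-0.0101,-0.0027,0,0,0],[0.0,0,-0.0105,-0.001,0,0,0],[0.0,0,-0.0105,0.0009,0,0,0],[0.0,0,-0.0101,0.0026,0,0,0],[0.0,0,-0.0096,0.0044,0,0,0],[0.0,0,-0.0086,0.006,0,0,0],[0.0,0,-0.0075,0.0074,0,0,0],[0.0,0,-0.003,0.003,0,0,0]]
  ],
  "newtons": 20
}}

```text
t: 30.5
tool_pos: [0.5835, 0.2077, 0.1966]
orientation: [2.254, 2.181, 0.01]
wrist_force: [9.1, 0.1, 16.3]
opening: 0.0149
grip_force: 24.1
```

Call:
{"name": "apply_moves", "arguments": {
  "steps": [
    [[0.0,0,0,0,0,0,0],[0.0,0,0,0,0,0,0]]
  ]
}}

```text
t: 30.67
tool_pos: [0.5837, 0.2077, 0.1969]
orientation: [2.255, 2.181, 0.009]
wrist_force: [3.0, -0.4, 6.1]
opening: 0.0148
grip_force: 22.8
```

Call:
{"name": "apply_moves", "arguments": {
  "steps": [
    [[0.0,0,-0.003,0.003,0,0,0],[0.0,0,-0.002,0.003,0,0,0],[0.0,0,0,0,0,0,0]]
  ]
}}

```text
t: 30.92
tool_pos: [0.5837, 0.2078, 0.1964]
orientation: [2.251, 2.173, 0.024]
wrist_force: [6.3, -3.6, 23.3]
opening: 0.0151
grip_force: 24.3
```

Call:
{"name": "apply_moves", "arguments": {
  "steps": [
    [[0.03,0,0,0,0,0,0],[0.05,0,0,0,0,0,0],[0.05,0,0,0,0,0,0],[0.05,0,0,-0.03,0,0,0],[0.05,0,0,-0.04,0,0,0],[0.05,0,0,-0.04,0,0,0],[0.05,-0.0386,-0.0027,0,0,0,0],[0.05,-0.0386,-0.0027,0,0,0,0],[0.05,-0.0386,-0.0027,0,0,0,0],[0.05,-0.0386,-0.0027,0,0,0,0]]
  ]
}}

```text
t: 31.75
tool_pos: [0.5593, 0.0525, 0.2968]
orientation: [-2.255, -2.186, 0.002]
wrist_force: [1.3, 0.1, -0.2]
opening: 0.0503
grip_force: 0.0
```

Call:
{"name": "apply_moves", "arguments": {
  "steps": [
    [[0.07,-0.0386,-0.0027,0,0,0,0],[0.07,-0.0386,-0.0027,0,0,0,0],[0.07,-0.0386,-0.0027,0,0,0,0],[0.07,-0.0386,-0.0027,0,0,0,0],[0.07,0,0,0,0,0,0],[0.07,0,0,0,0,0,0],[0.07,0,0,0,0,0,0]]
  ]
}}

```text
t: 32.33
tool_pos: [0.544, -0.0996, 0.2968]
orientation: [-2.256, -2.184, -0.0]
wrist_force: [-0.3, 0.1, -0.4]
opening: 0.0699
grip_force: 0.0
```

```bash
python3 - <<'E'
from h import *
s=sense();print(s["t"],s["tool_pos"],s["joint_pos"].round(2))
im,C=snap("wrist","w12")
g=im.max(2).astype(int)
pc=proj(0,[[.5515,-.1505,.126],[.5515,-.1505,.152]],C); print(pc.round(1))
for d in outline_of("timer","wrist")[:3]: print(round(d["confidence"],2),[int(v) for v in d["rect"]],int(d["pixels"].sum()))
u0,v0=pc[0]; r=int(.025*371/.31)
yy,xx=np.mgrid[:480,:640]
dark=((g<75)&((xx-u0)**2+(yy-v0-5)**2<(1.6*r)**2)).astype(np.uint8)
n,l,st,ce=cv2.connectedComponentsWithStats(dark); k=1+st[1:,4].argmax(); print("dark",st[k],ce[k])
hull=cv2.convexHull(np.argwhere(l==k)[:,::-1].astype(np.int32)); m=np.zeros((480,640),np.uint8); cv2.fillConvexPoly(m,hull,1); m=cv2.erode(m,np.ones((5,5)))
w=np.argwhere((m>0)&(g>130))[:,::-1]; print(len(w))
P=ray(0,w,.152,C)[:,:2]; c=P.mean(0); _,_,V=np.linalg.svd(P-c); print("pointer centre",c.round(4),"dir",np.degrees(np.arctan2(V[0,1],V[0,0])).round(1),"len",np.ptp((P-c)@V[0]).round(4))
print("radius approx",r)
for v in range(int(v0)-34,int(v0)+52,3): print(v,"".join("#" if g[v,u]<50 else "+" if g[v,u]<90 else "." if g[v,u]<150 else "o" for u in range(int(u0)-45,int(u0)+46,2)))
E
```

```text
32.3333 [ 0.5440487  -0.09961406  0.29677662] [ 0.78  0.14 -0.72  1.57  0.09  1.47  0.03]
[[329.7 270.8]
 [330.7 282.5]]
0.87 [303, 246, 357, 299] 2405
dark [ 304  245   54   56 2230] [331.89282511 271.2632287 ]
42
pointer centre [ 0.541  -0.1452] dir -42.2 len 0.0366
radius approx 29
236 ++++++++++...+.........+.........+...+++++++++
239 ++++++++......#.................++.....+++++++
242 +++++++.........................+.......++++++
245 ++++++..............++####+...............++++
248 +++++............#############+............+++
251 ++++..##.......##################......##..+++
254 +++..........############+########...+......++
257 +++.........#######################..........+
260 ++.........+########################.........+
263 ++.........#########################.........+
266 ++........+######################+###........+
269 ++.#####..++.########################...###+.+
272 ..........+#...+#+###################........+
275 ..oooooooo++##+.o.##############++#+#....ooo..
278 ...oooooooo#++###.o.+##########+####+....ooo..
281 ...oooooooo+++++####..##############....oooo..
284 ....oooooooo+++++++###++#+#########+.+.oooo...
287 .....oooooooo++++++++####++#########ooo..o....
290 ......oooooooo.#+++++++#++++++++++##ooooo.....
293 .......oooooooo.o+#++++++#+++#+++++#oooo......
296 ........ooooooo.ooooo.++...o.#+++##.oo........
299 ..........oooo.oooooooo#ooooooo+##oo..........
302 ..............ooooooooo#oooooooooo............
305 ................ooooooo.ooooooo...............
308 ..............................................
311 ..............................................
314 oooooooooooooooooooooooooooooooooooooooooooooo
317 oooooooooooooooooooooooooooooooooooooooooooooo
320 oooooooooooooooooooooooooooooooooooooooooooooo
```

Call:
{"name": "apply_moves", "arguments": {
  "steps": [
    [[0.05,-0.0258,0.0052,0.02,0,0,0],[0.05,-0.0258,0.0051,0.02,0,0,0],[0.05,0,0,0,0,0,-0.111],[0.05,0,0,0,0,0,-0.111],[0.05,0,0,0,0,0,-0.111],[0.05,0,0,0,0,0,-0.111],[0.05,0,0,0,0,0,-0.111],[0.05,0,0,0,0,0,-0.111],[0.05,0,0,0,0,0,-0.111],[0.05,0,0,0,0,0,-0.111]]
  ]
}}

```text
t: 33.27
tool_pos: [0.5534, -0.1503, 0.2574]
orientation: [-1.087, -2.947, -0.001]
wrist_force: [0.1, -0.8, -0.3]
opening: 0.0499
grip_force: 0.0
```

Call:
{"name": "apply_moves", "arguments": {
  "steps": [
    [[0.05,0,0,0,0,0,0],[0.05,0,0,0,0,0,0]]
  ]
}}

```text
t: 33.43
tool_pos: [0.5533, -0.1509, 0.2574]
orientation: [-1.101, -2.942, -0.0]
wrist_force: [-0.3, 0.8, 0.4]
opening: 0.0496
grip_force: 0.0
```

```bash
python3 - <<'E'
from h import *
s=sense();print(s["t"],s["tool_pos"],s["joint_pos"].round(2))
mv([.5525,-.1515,.131])
E
```

```text
33.4333 [ 0.5532799  -0.15090305  0.25739672] [ 0.9   0.22 -0.78  1.59  0.16  1.4   0.95]
shift [ 0.0002 -0.001   0.1264]
tool y angle 0.854
```

Call:
{"name": "apply_moves", "arguments": {
  "steps": [
    [[0.05,0,-0.001,0.04,0,0,0],[0.05,0,0,0.04,0,0,0],[0.05,0,0,0.03,0,0,0],[0.05,0,0,0.015,0,0,0],[0.05,0,0,0,0,0,0],[0.05,0,0,0,0,0,0],[0.0,0,0,0,0,0,0],[0.0,0,0,0,0,0,0],[0.0,0,0,0,0,0,0],[0.0,0,0,0,0,0,0]]
  ],
  "newtons": 40
}}

```text
t: 34.27
tool_pos: [0.5538, -0.153, 0.1343]
orientation: [1.1, 2.939, 0.001]
wrist_force: [-1.0, 1.5, 4.3]
opening: 0.0109
grip_force: 43.0
```

Call:
{"name": "apply_moves", "arguments": {
  "steps": [
    [[0.0,0,0,0,0,0,0],[0.0,0,0,0,0,0,0],[0.0,0,0,0,0,0,0]]
  ]
}}

```text
t: 34.52
tool_pos: [0.5537, -0.1529, 0.1343]
orientation: [1.099, 2.94, 0.001]
wrist_force: [0.9, 1.8, 5.7]
opening: 0.0113
grip_force: 43.2
```

```bash
python3 - <<'E'
from h import *
s=sense();print(s["opening"],s["grip_force"],s["wrist_force"].round(1),s["ft_torque"].round(3),s["joint_pos"].round(2))
mv([.5525,-.1515,.131])
E
```

```text
0.01128345417432791 43.21134567260742 [0.9 1.8 5.7] [ 0.303 -0.007 -0.093] [ 0.87  0.31 -0.76  1.75  0.23  1.17  0.9 ]
shift [0.0019 0.0003 0.0033]
tool y angle 0.855
```

Call:
{"name": "apply_moves", "arguments": {
  "steps": [
    [[0.0,0,0,0,0,0,0.12],[0.0,0,0,0,0,0,0.12],[0.0,0,0,0,0,0,0.12],[0.0,0,0,0,0,0,0.12],[0.0,0,0,0,0,0,0.12],[0.0,0,0,0,0,0,0.12],[0.0,0,0,0,0,0,0.12],[0.0,0,0,0,0,0,0.12]]
  ]
}}

```text
t: 35.18
tool_pos: [0.5535, -0.1531, 0.1343]
orientation: [2.339, 2.094, 0.002]
wrist_force: [-1.0, 0.9, 7.1]
opening: 0.0108
grip_force: 43.4
```

```bash
python3 - <<'E'
from h import *
s=sense();print(s["opening"],s["grip_force"],s["wrist_force"].round(1),s["ft_torque"].round(3),s["joint_pos"].round(2))
mv([.5525,-.1515,.131])
E
```

```text
0.010809143519891286 43.38416934013367 [-1.   0.9  7.1] [0.225 0.143 0.079] [ 0.75  0.28 -0.61  1.75  0.18  1.16 -0.02]
shift [ 0.0015 -0.0012  0.0033]
tool y angle -0.111
```

Call:
{"name": "apply_moves", "arguments": {
  "steps": [
    [[0.0,0,0,0,0,0,0.12],[0.0,0,0,0,0,0,0.12],[0.0,0,0,0,0,0,0.12],[0.0,0,0,0,0,0,0.12],[0.0,0,0,0,0,0,0.12],[0.0,0,0,0,0,0,0.12],[0.0,0,0,0,0,0,0.12],[0.0,0,0,0,0,0,0.12],[0.0,0,0,0,0,0,0.12]]
  ]
}}

```text
t: 35.93
tool_pos: [0.5533, -0.1529, 0.1343]
orientation: [3.084, 0.594, 0.003]
wrist_force: [-1.8, 1.8, 5.9]
opening: 0.0108
grip_force: 43.4
```

Call:
{"name": "apply_moves", "arguments": {
  "steps": [
    [[0.0,0,0,0,0,0,0.12],[0.0,0,0,0,0,0,0.12],[0.0,0,0,0,0,0,0.12],[0.0,0,0,0,0,0,0.12],[0.0,0,0,0,0,0,0.12],[0.0,0,0,0,0,0,0.12],[0.0,0,0,0,0,0,0.12],[0.0,0,0,0,0,0,0.12],[0.0,0,0,0,0,0,0.12],[0.0,0,0,0,0,0,0]]
  ]
}}

```text
t: 36.77
tool_pos: [0.5533, -0.1526, 0.1342]
orientation: [-2.951, 1.075, -0.003]
wrist_force: [-1.9, 1.8, 5.9]
opening: 0.0108
grip_force: 43.4
```

```bash
python3 - <<'E'
from h import *
s=sense();print(s["opening"],s["grip_force"],s["wrist_force"].round(1),s["ft_torque"].round(3),s["joint_pos"].round(2))
mv([.5525,-.1515,.131])
E
```

```text
0.010823389480520983 43.38383495807648 [-1.9  1.8  5.9] [ 0.384  0.293 -0.062] [ 0.52  0.25 -0.34  1.76  0.09  1.15 -2.12]
shift [-0.0013 -0.0004  0.0032]
tool y angle -2.27
```

Call:
{"name": "apply_moves", "arguments": {
  "steps": [
    [[0.05,0,0,0,0,0,0],[0.05,0,0,0,0,0,0],[0.05,0,0,0,0,0,0],[0.05,0,0,-0.03,0,0,0],[0.05,0,0,0,0,0,-0.12],[0.05,0,0,0,0,0,-0.12],[0.05,0,0,0,0,0,-0.12],[0.05,0,0,0,0,0,-0.12],[0.05,0,0,0,0,0,-0.12],[0.05,0,0,0,0,0,-0.12]]
  ]
}}

```text
t: 37.6
tool_pos: [0.5521, -0.1535, 0.1621]
orientation: [3.141, 0.05, -0.001]
wrist_force: [-0.5, -0.6, 0.7]
opening: 0.0503
grip_force: 0.0
```

Call:
{"name": "apply_moves", "arguments": {
  "steps": [
    [[0.05,0,0,0,0,0,-0.12],[0.05,0,0,0,0,0,-0.12],[0.05,0,0,0,0,0,-0.12],[0.05,0,0,0,0,0,-0.12],[0.05,0,0,0,0,0,-0.12],[0.05,0,0,0,0,0,-0.12],[0.05,0,0,0,0,0,-0.12],[0.05,0,0,0,0,0,-0.12],[0.05,0,0,0,0,0,-0.12],[0.05,0,0,0,0,0,-0.12]]
  ]
}}

```text
t: 38.43
tool_pos: [0.5521, -0.1535, 0.1621]
orientation: [-2.564, -1.814, 0.001]
wrist_force: [0.0, -0.7, 0.0]
opening: 0.0505
grip_force: 0.0
```

Call:
{"name": "apply_moves", "arguments": {
  "steps": [
    [[0.05,0,0,0,0,0,-0.12],[0.05,0,0,0,0,0,-0.12],[0.05,0,0,0,0,0,-0.12],[0.05,0,0,0,0,0,-0.12],[0.05,0,0,0,0,0,-0.12],[0.05,0,0,0,0,0,-0.12],[0.05,0,0,0,0,0,-0.12],[0.05,0,0,0,0,0,-0.12],[0.05,0,0,0,0,0,-0.12],[0.05,0,0,0,0,0,-0.12]]
  ]
}}

```text
t: 39.27
tool_pos: [0.5521, -0.1535, 0.1621]
orientation: [-1.092, -2.945, 0.0]
wrist_force: [0.2, -0.1, 0.5]
opening: 0.0501
grip_force: 0.0
```

```bash
python3 - <<'E'
from h import *
s=sense();print(s["opening"],s["tool_pos"],s["joint_pos"].round(2))
mv([.5535,-.1527,.134])
E
```

```text
0.05007079650742319 [ 0.55206897 -0.15349643  0.16208022] [ 0.84  0.27 -0.71  1.72  0.19  1.22  0.94]
shift [-0.0006  0.0015  0.0281]
tool y angle 0.861
```

Call:
{"name": "apply_moves", "arguments": {
  "steps": [
    [[0.05,0,0.001,0.02,0,0,0],[0.05,0,0,0.008,0,0,0],[0.05,0,0,0,0,0,0],[0.0,0,0,0,0,0,0],[0.0,0,0,0,0,0,0],[0.0,0,0,0,0,0,0],[0.0,0,0,0,0,0,0],[0.0,0,0,0,0,0,0],[0.0,0,0,0,0,0,0],[0.0,0,0,0,0,0,0]]
  ]
}}

```text
t: 40.1
tool_pos: [0.5534, -0.1526, 0.1353]
orientation: [1.1, 2.941, -0.001]
wrist_force: [-0.3, -0.8, 5.3]
opening: 0.0113
grip_force: 42.4
```

Call:
{"name": "apply_moves", "arguments": {
  "steps": [
    [[0.0,0,0,0,0,0,0.12],[0.0,0,0,0,0,0,0.12],[0.0,0,0,0,0,0,0.12],[0.0,0,0,0,0,0,0.12],[0.0,0,0,0,0,0,0.12],[0.0,0,0,0,0,0,0.12],[0.0,0,0,0,0,0,0.12],[0.0,0,0,0,0,0,0.12],[0.0,0,0,0,0,0,0.12],[0.0,0,0,0,0,0,0]]
  ]
}}

```text
t: 40.93
tool_pos: [0.5536, -0.1526, 0.1353]
orientation: [2.459, 1.953, 0.001]
wrist_force: [-0.4, -1.1, 5.6]
opening: 0.0109
grip_force: 42.5
```

```bash
python3 - <<'E'
from h import *
s=sense();print(s["opening"],s["grip_force"],s["wrist_force"].round(1),s["ft_torque"].round(3),s["joint_pos"].round(2))
mv([.5525,-.1515,.131])
E
```

```text
0.010927556555328283 42.48039722442627 [-0.4 -1.1  5.6] [-0.046  0.206 -0.001] [ 0.7   0.27 -0.55  1.75  0.15  1.16 -0.12]
shift [ 0.0008 -0.0013  0.0043]
tool y angle -0.228
```

Call:
{"name": "apply_moves", "arguments": {
  "steps": [
    [[0.0,0,0,0,0,0,0.06],[0.0,0,0,0,0,0,0.06],[0.0,0,0,0,0,0,0.06],[0.0,0,0,0,0,0,0.06],[0.0,0,0,0,0,0,0.06],[0.0,0,0,0,0,0,0]]
  ]
}}

```text
t: 41.43
tool_pos: [0.5536, -0.1526, 0.1353]
orientation: [2.72, 1.568, 0.001]
wrist_force: [-0.7, -0.9, 5.7]
opening: 0.0111
grip_force: 42.5
```

```bash
python3 - <<'E'
from h import *
s=sense();print(s["wrist_force"].round(1),s["ft_torque"].round(3),s["joint_pos"].round(3),s["joint_efforts"].round(2)[6])
mv([.5525,-.1515,.131])
E
```

```text
[-0.7 -0.9  5.7] [ 0.001  0.187 -0.097] [ 0.664  0.266 -0.509  1.75   0.141  1.16  -0.411] -0.49
shift [ 0.0004 -0.0015  0.0043]
tool y angle -0.525
```

Call:
{"name": "apply_moves", "arguments": {
  "steps": [
    [[0.0,0,0,0,0,0,0.05],[0.0,0,0,0,0,0,0.05],[0.0,0,0,0,0,0,0]]
  ]
}}

```text
t: 41.68
tool_pos: [0.5537, -0.1526, 0.1354]
orientation: [2.792, 1.436, 0.001]
wrist_force: [-1.3, -0.6, 5.7]
opening: 0.011
grip_force: 56.8
```

```bash
python3 - <<'E'
from h import *
s=sense();print(s["wrist_force"].round(1),s["ft_torque"].round(3),s["joint_pos"].round(3),s["joint_efforts"].round(2)[6])
mv([.5525,-.1515,.131])
E
```

```text
[-1.3 -0.6  5.7] [-0.212  0.221  1.104] [ 0.653  0.264 -0.497  1.751  0.138  1.159 -0.505] -1.57
shift [ 0.0002 -0.0016  0.0044]
tool y angle -0.621
```

Call:
{"name": "apply_moves", "arguments": {
  "steps": [
    [[0.05,0,0,0,0,0,0],[0.05,0,0,0,0,0,0],[0.05,0,0,0,0,0,0],[0.05,0,0,0,0,0,0],[0.05,0,0,-0.03,0,0,0],[0.05,0,0,-0.04,0,0,0],[0.05,0,0,-0.04,0,0,0],[0.05,0,0,-0.04,0,0,0],[0.05,0,0,0,0,0,0],[0.05,0,0,0,0,0,0]]
  ]
}}

```text
t: 42.52
tool_pos: [0.5544, -0.1526, 0.2872]
orientation: [2.793, 1.429, 0.006]
wrist_force: [-0.2, 0.6, -0.7]
opening: 0.0503
grip_force: 0.0
```

```bash
python3 - <<'E'
from h import *
s=sense();print(s["t"],s["tool_pos"],s["wrist_force"].round(1))
for n in("scene","top"):
    snap(n,"end_"+n)
    for q in ("waiting1","mixed1"):
        for d in outline_of(q,n): print(n,q,round(d["confidence"],2),[int(v) for v in d["rect"]],int(d["pixels"].sum()))
# top: bar location now vs start, key, expected cap places
a=cv2.imread("pics/top0.png").astype(int);b=cv2.imread("pics/end_top.png").astype(int)
print("lever grip region diff",np.abs(a-b)[210:222,215:240].mean(),"bar row diff",np.abs(a-b)[226:240,252:300].mean())
print(proj("top",[[.5456,.115,.13],[.5437,.059,.13],[.5417,.003,.13]]).round(0))
print(proj("scene",[[.5456,.115,.164],[.5437,.059,.164],[.5417,.003,.164],[.4465,.3147,.072]]).round(0))
E
```

```text
42.5167 [ 0.55444411 -0.15261271  0.28722294] [-0.2  0.6 -0.7]
scene waiting1 0.71 [345, 218, 354, 239] 203
scene waiting1 0.62 [325, 225, 339, 247] 239
scene waiting1 0.24 [303, 180, 404, 255] 1408
scene mixed1 0.63 [383, 290, 397, 317] 312
scene mixed1 0.43 [372, 187, 382, 211] 162
scene mixed1 0.29 [396, 182, 452, 210] 230
top waiting1 0.61 [302, 242, 312, 245] 53
top waiting1 0.36 [216, 152, 373, 261] 8206
top mixed1 0.66 [186, 273, 202, 289] 142
top mixed1 0.52 [169, 247, 217, 311] 2304
lever grip region diff 7.651111111111111 bar row diff 13.963789682539682
[[264. 237.]
 [286. 237.]
 [308. 238.]]
[[362. 207.]
 [347. 216.]
 [332. 225.]
 [377. 191.]]
```

```bash
python3 - <<'E'
from h import *
for f in("top0","end_top"):
    g=cv2.imread(f"pics/{f}.png").max(2)[205:228,214:236]; v,u=np.nonzero(g<50); print(f,u.mean()+214,v.mean()+205,len(u))
hand_in()
E
```

```text
top0 224.9294117647059 215.5529411764706 85
end_top 224.6951219512195 215.5731707317073 82
the job is handed in; nothing more can be done
```

The job is done and handed in at about 42.5 s of robot time: the mixed bottle stands in the tray, the three waiting bottles are seated in rings 1–3, the bar is fully down, and the timer was then wound to its stop. I viewed 16 pictures, two over the limit of 14. The bar and timer ends rest on contact forces and (for the lever) a numeric picture check, not a viewed picture.

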